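Swap two plaster casts and shelve the track carriage in a dental laboratory

ROBOT

A 7-joint arm with a two-finger parallel gripper is mounted at the origin on the work surface. World frame = base frame: x ahead of the robot, y to its left, z up, the work surface at z = 0. Lengths are in m, angles in rad, forces in N, time in s.
With the tool pointing down it reaches from about 0.4 to 0.875 m from the base axis. Payload 4.4 kg.
Tool frame: the origin (TCP) lies at the very end of the fingers, on their centre line; the grasp point (between the pads) lies 19 mm behind it; z points along the fingers, y is the direction in which the jaws open and shut (so a half turn about z gives the same grasp; the last joint's range is limited). The gripper opens to 85 mm and grips with 20 to 120 N. Pads are 22 mm wide; open, the fingers measure 114 mm over their backs; the gripper's body (76 mm by 85 mm) begins 54 mm behind the grasp point. The pads swing forward as they close: fully open they stand 13 mm farther back than shut.
Start: joints at [-1.239, 0.628, 0.038, 1.517, -0.027, 0.996, -0.02], TCP at [0.252, 0.599, 0.231] pointing down, gripper open.
Joint ranges: [-3.06, 3.06], [-0.37, 2.12], [-1.25, 1.32], [0.18, 2.47], [-1.1, 4.24], [0.23, 1.98], [-2.94, 2.94]. Speed limits (rad/s): [2.57, 2.57, 3.14, 3.14, 3.14, 3.14, 3.14].

INTERFACE

Orientations are given as a unit quaternion [x, y, z, w].
In Python, from plant import r gives the robot as it stands.
- The arm moves only by the tool step_arm, never from a script. Its argument "plan" is a list of rows, each a list of 3 entries, a list of its own where there are three numbers: the opening, from 0 (shut) to 1 (fully open), then the shift along the tool's x, y, z in mm, then the turn, a rotation vector about the tool's x, y, z in degrees. A call has 1 to 10 rows; each row shifts and turns the commanded pose from where the row before left it, along the tool's axes as they then stand; what a row does not reach is not made up. A row lasts 1/8 s, in which the tool goes at most 62.5 mm and 10.7 degrees, less where a joint would pass 70% of its speed; a pose out of reach is approached as far as the arm can. A call is refused whole if a number of a shift passes 62.5 or a number of a turn 10.7, either way. A call with a gripper value outside its range is refused whole. The fingers move at their own pace and stop on an object; "squeeze" is the grip in N (left out, the last holds). Time passes only in rows, so rows that do not move let the fingers close. It gives the time, the measured TCP pose, the force and the opening at its end, in the units of the state.
- r.state(): the state, without advancing time (a new reading comes with each control period).
- r.capture(name): name is "scene" or "top" or "wrist"; returns a dict with "color" (400x640x3 uint8, red, green, blue), "range_z" (400x640 float32, m along the optical axis (not along the pixel's ray), 0 where there is no reading), "fx", "fy", "cx", "cy" (pixels), "D" ([k1, k2, p1, p2, k3] as OpenCV has them; the pictures are not rectified), "rvec" (rotation vector, rad) and "tvec" (3), from world to camera coordinates, as OpenCV has them; the wrist camera has in their place "hand_eye" (4x4, takes a point from camera to tool coordinates, whose origin is the TCP and whose axes are the flange's). Camera axes: x right, y down, z forward; pixel columns grow to the right and rows downward; lengths in m; the calibration is good to about 2 mm. A picture is of the moment at which its call begins: read the wrist's pose just before it.
- r.hand_in(): hands the job in, once; it reports no verdict.
Trained networks look in the newest picture that a camera, given by its name, has taken for a name from the list of things; names that differ only in an ending like _2 or _b are one class to them, and where a whole thing is asked for, a point or a joint stands for the part that bears it (a point fixed in the world has none). Each returns a list of dicts, best first, with "confidence" (0 to 1); they miss things now and then, are a little off and sometimes report something else, mostly with a low value. They report only what shows in the picture. A call takes as long as a camera call.
- r.look_for(camera, name): "bbox" ([left, top, width, height] in pixels, round what is visible of it).
- r.tip_of(camera, name): "xy" ([column, row] in pixels: a listed point, or the origin of a listed thing).
The state is a dict: "clock": time; "joints": joint angles; "dq": joint speeds; "joint_torque": joint torques, N m; "position": TCP position; "tool_rot": TCP orientation; "ft_force": force on the tool from outside, world axes, zero at the start; "torque": the same for the moment, N m; "finger_gap": finger opening in m.
Only numpy, scipy, OpenCV 4.12 (cv2) and the standard library are available. Lean on these libraries where they do the work, as an engineer would, in place of code of your own. Each camera call takes 0.05 s, during which the arm holds its last target.

TASK

The two plaster casts stand on each other's plates: swap them, parking one of them on the empty round plate on the way, so that the horseshoe-shaped arch cast ends in the middle of the square plate and the long strip cast in the middle of the oblong plate. Then slide the die carriage along its T-track to the open end, lift it off there and stand it in the middle of the round plate. Set every piece down upright and gently, never dropping one, and leave the small jar and the bur block between the plates where they are.

Things in the scene. Friction and masses are not known exactly. Their poses are not given: they have to be found in the camera images.
- arch_cast_center (a point): Arch cast, loose, about 140 g: cream plaster dental model, upright-sided base 46 mm (own x) by 56 mm (own y), 34 mm high, its +x corners trimmed obliquely; on top a horseshoe of teeth up to 44 mm. The point is its centre, 22 mm above its underside; z up. Starts on the oblong plate, belongs on the square plate. Grip it across x or y.
- strip_cast_center (a point): Strip cast, loose, about 100 g: straight cream plaster bar 26 mm (own x) by 64 mm (own y), upright-sided base 34 mm high with one straight row of teeth on top up to 44 mm. The point is its centre, 22 mm above its underside; z up. Starts on the square plate, belongs on the oblong plate. Grip it across the 26 mm.
- carriage_center (a point): Die carriage, about 180 g: plaster block 30 (own x) by 34 (y) by 34 mm high, an 11 mm tooth stub on top, on a 16 mm round steel neck and a 40 x 40 x 5 mm steel foot held captive in the T-track, own y along the track; it slides easily. The point is the middle of the block, 35 mm above the foot's underside; z up. Belongs on the round plate.
- track_mouth (a point): Fixed T-track: the point is mid-slot where its lips end, on its floor, 4 mm above the bench. +y points out of the open end. Towards -y the lips (top 15 mm above the bench, slot 21 mm, track 60 mm wide) run 200 mm to an end stop. Towards +y the floor runs on 70 mm as an open landing: the carriage lifts free once its centre is over 20 mm past the mouth (25 to 40 is good).
- square_plate: Light grey square plate, 90 x 90 mm, 8 mm thick, fixed, flat top. Origin at the centre of its underside, on the bench; the top is 8 mm above it.
- oblong_plate: Light grey oblong plate, 60 mm (own x) by 110 mm (own y), 8 mm thick, fixed, flat top. Origin at the centre of its underside; the top is 8 mm above it.
- round_plate: Light grey round plate, 96 mm across, 8 mm thick, fixed, flat top, empty at the start. Origin at the centre of its underside; the top is 8 mm above it.
- jar_center (a point): Small loose amber glass jar, 25 mm across and 36 mm high, standing on the bench between two plates; the point is its centre, 18 mm up. To be left alone.
- bur_block_center (a point): Small loose aluminium block with four burs in it, 24 x 24 mm, 22 mm high (39 mm with the burs), standing on the bench between two plates; the point is the centre of the block, 11 mm up. To be left alone.

How it is judged:
By the outcome, as a careful person would: the job done as asked, in the order asked, and still so for the second after the job is handed in, with the robot touching nothing.
It also fails if it takes over 128 s, if anything falls off the work surface, if the arm or the gripper's body presses on something with over 40 N, if the wrist force passes 120 N, or if a joint passes its speed limit or range.

## Working session

There is one attempt and no reset: what is moved stays moved. The work goes in short steps, Python scripts to look and compute and a tool call to move; the robot and the scene stay as the last step left them, time stands still between calls to the robot, and variables do not carry over. Pictures are saved under pics/ and viewed, and the job is handed in when it is done.

Besides the shell and the picture viewer there is one more tool, called after "Request:" in YAML: its name, and indented under it one key for each argument. step_arm: Moves the arm, as the interface text tells. Its arguments: {"type":"object","properties":{"plan":{"type":"array"},"squeeze":{"type":"number"}},"required":["plan"]}

```bash
ls; mkdir -p pics
python3 - <<'E'
from plant import r
import cv2
print(r.state())
for n in ("scene","top","wrist"):
    c=r.capture(n); cv2.imwrite(f"pics/{n}0.png",c["color"][:,:,::-1])
    print(n,{k:c[k] for k in c if k not in("color","range_z")})
E
```

```text
pics
{'clock': 0.0, 'joints': array([-1.2388104 ,  0.62935172,  0.03844089,  1.51835768, -0.02696023,
        0.99629647, -0.02000271]), 'dq': array([ 4.55653814e-04, -1.46384145e-03,  1.84501659e-03,  2.68620352e-04,
       -8.33344544e-04,  2.19460811e-04, -6.04997247e-05]), 'joint_torque': array([ 7.26144162e-05, -5.63402724e+01,  1.22603115e+00, -1.93449318e+01,
        1.09580366e-02,  1.07557760e-02, -1.90517000e-05]), 'position': array([0.25153915, 0.59868465, 0.23038876]), 'tool_rot': array([ 1.97574333e-01,  9.80287450e-01, -9.34250050e-04, -1.58791973e-04]), 'ft_force': array([-0.92197623, -0.92686311, -0.59558046]), 'torque': array([ 0.00271002, -0.03205719,  0.00858898]), 'finger_gap': 0.0854551743521536}
scene {'fx': 378.42965336589043, 'fy': 378.42965336589043, 'cx': 319.1148671444264, 'cy': 201.6720520118133, 'D': array([-0.06338174,  0.        ,  0.        ,  0.        ,  0.        ]), 'rvec': array([ 1.41515297,  2.06929763, -0.9478842 ]), 'tvec': array([ 0.19008127, -0.30479403,  1.10375426])}
top {'fx': 471.72270935790164, 'fy': 471.72270935790164, 'cx': 324.5814746690596, 'cy': 197.12259635762302, 'D': array([-0.09623604,  0.        ,  0.        ,  0.        ,  0.        ]), 'rvec': array([ 2.13062801, -2.1442116 ,  0.12230924]), 'tvec': array([0.01323758, 0.54731059, 0.7571862 ])}
wrist {'fx': 344.0922732398793, 'fy': 344.0922732398793, 'cx': 324.0086496134575, 'cy': 197.54381368668172, 'D': array([-0.051016,  0.      ,  0.      ,  0.      ,  0.      ]), 'hand_eye': array([[-1.10492489e-04, -9.47044695e-01, -3.21101749e-01,
         8.20193454e-02],
       [ 9.99999545e-01,  1.99747054e-04, -9.33230130e-04,
         8.00798509e-04],
       [ 9.47949772e-04, -3.21101706e-01,  9.47044242e-01,
        -1.43948588e-01],
       [ 0.00000000e+00,  0.00000000e+00,  0.00000000e+00,
         1.00000000e+00]])}
```

View pics/scene0.png

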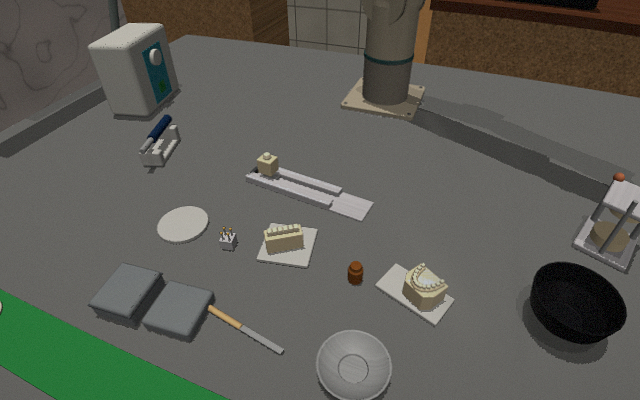

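View pics/top0.png

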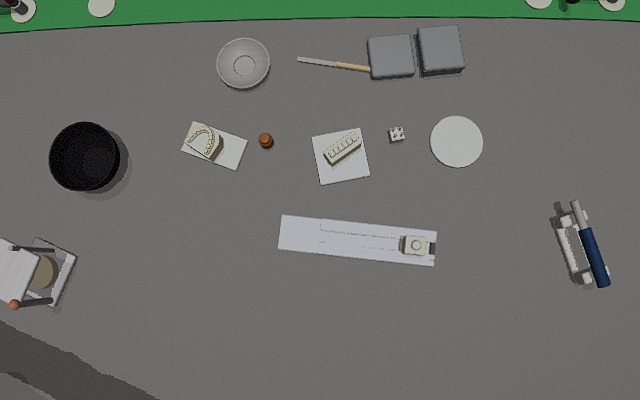

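View pics/wrist0.png

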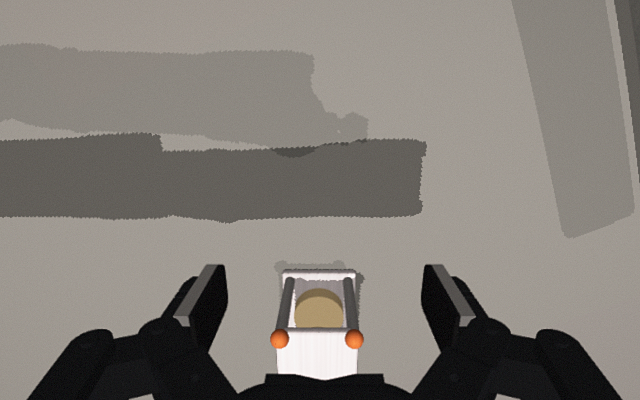

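```bash
cat > h.py <<'E'
from plant import r
import numpy as np, cv2
from scipy.spatial.transform import Rotation as R
def cam(c,st=None):
    K=np.array([[c["fx"],0,c["cx"]],[0,c["fy"],c["cy"]],[0,0,1.]])
    if "rvec" in c:
        Rm=cv2.Rodrigues(c["rvec"])[0]; return K,Rm.T,-Rm.T@c["tvec"]
    T=np.eye(4);T[:3,:3]=R.from_quat(st["tool_rot"]).as_matrix();T[:3,3]=st["position"]
    T=T@c["hand_eye"]; return K,T[:3,:3],T[:3,3]
def atz(c,uv,z,st=None):
    K,Rc,t=cam(c,st)
    n=cv2.undistortPoints(np.array(uv,float).reshape(-1,1,2),K,c["D"]).reshape(-1,2)
    d=np.c_[n,np.ones(len(n))]@Rc.T
    s=(z-t[2])/d[:,2]; return t+d*s[:,None]
def cloud(c,st=None):
    K,Rc,t=cam(c,st)
    v,u=np.mgrid[0:400,0:640]
    n=cv2.undistortPoints(np.stack([u,v],-1).reshape(-1,1,2).astype(float),K,c["D"]).reshape(-1,2)
    z=c["range_z"].reshape(-1)
    P=(np.c_[n,np.ones(len(n))]*z[:,None])@Rc.T+t
    P[z==0]=np.nan
    return P.reshape(400,640,3)
def proj(c,P,st=None):
    K,Rc,t=cam(c,st)
    return cv2.projectPoints((np.array(P,float).reshape(-1,3)),cv2.Rodrigues(Rc.T)[0],-Rc.T@t,K,c["D"])[0].reshape(-1,2)
E
python3 - <<'E'
from h import *
Z=dict(arch_cast_center=.03,strip_cast_center=.03,carriage_center=.039,track_mouth=.004,square_plate=0,oblong_plate=0,round_plate=0,jar_center=.018,bur_block_center=.011)
c={n:r.capture(n) for n in("top","scene")}
for n,z in Z.items():
    for k in c:
        for d in r.tip_of(k,n)[:2]:
            print(k,n,np.round(d["xy"],1),round(d["confidence"],2),np.round(atz(c[k],d["xy"],z)[0],4))
P=cloud(c["top"])
g=P[200,200:300:20]; print(np.round(g,4))
np.save("top_cloud.npy",P); 
import pickle;pickle.dump(c,open("c0.pkl","wb"))
E
```

```text
scene arch_cast_center [423.6 286. ] 0.68 [0.6535 0.2229 0.03  ]
scene arch_cast_center [282.3 234.4] 0.43 [ 0.6321 -0.0226  0.03  ]
top strip_cast_center [338.3 150.5] 0.77 [ 0.6298 -0.0141  0.03  ]
scene strip_cast_center [280.  236.1] 0.62 [ 0.6372 -0.0246  0.03  ]
top carriage_center [416.4 243.2] 0.61 [ 0.4687 -0.1425  0.039 ]
scene carriage_center [264.  163.5] 0.78 [ 0.4677 -0.1437  0.039 ]
top track_mouth [316.5 236.1] 0.97 [0.4838 0.025  0.004 ]
top square_plate [336.1 160.2] 0.82 [ 0.6193 -0.0102  0.    ]
top square_plate [395.3 133.7] 0.7 [ 0.6672 -0.1173  0.    ]
scene square_plate [286.8 244.2] 0.97 [ 0.6258 -0.0193 -0.    ]
top oblong_plate [213.7 143.2] 0.65 [0.6536 0.2122 0.    ]
scene oblong_plate [415.6 295.3] 0.96 [0.6518 0.2153 0.    ]
top round_plate [454.7 142. ] 0.79 [ 0.6511 -0.2242  0.    ]
scene round_plate [182.8 226.4] 0.64 [ 0.6561 -0.2224  0.    ]
top jar_center [265.6 141.4] 0.75 [0.6507 0.1142 0.018 ]
scene jar_center [356.2 271.3] 0.73 [0.6535 0.1173 0.018 ]
top bur_block_center [397.6 133.8] 0.76 [ 0.6639 -0.12    0.011 ]
scene bur_block_center [230.7 242.8] 0.65 [ 0.6673 -0.1078  0.011 ]
scene bur_block_center [423.6 286.4] 0.17 [0.6391 0.2237 0.011 ]
[[ 5.494e-01  2.341e-01 -3.000e-04]
 [ 5.492e-01  1.977e-01 -4.000e-04]
 [ 5.488e-01  1.614e-01  2.000e-04]
 [ 5.486e-01  1.256e-01 -8.000e-04]
 [ 5.483e-01  8.980e-02  0.000e+00]]
```

Run:
```python
from h import *
import pickle
c=pickle.load(open("c0.pkl","rb"))["top"]; P=cloud(c)
Z=P[...,2]; col=c["color"].astype(int)
print("cols",col[160,225],col[170,360],col[141,456],col[235,300],col[200,250])
bright=(col.min(2)>120)
def rect(m,zt,name):
    n,l,s,ct=cv2.connectedComponentsWithStats(m.astype(np.uint8))
    for i in range(1,n):
        if s[i,4]<60: continue
        m1=(l==i).astype(np.uint8)
        cn=max(cv2.findContours(m1,0,cv2.CHAIN_APPROX_NONE)[0],key=cv2.contourArea).reshape(-1,2)
        W=atz(c,cn,zt)[:,:2]
        rc=cv2.minAreaRect((W*1000).astype(np.float32))
        cc,rad=cv2.minEnclosingCircle((W*1000).astype(np.float32))
        print(name,s[i],"rect c",np.round(rc[0],1),"size",np.round(rc[1],1),"ang",round(rc[2],1),"circ",np.round(cc,1),round(rad,1))
roi=np.zeros((400,640),bool); roi[110:275,170:500]=1
rect(roi&(bright),.008,"plate")
for h in (.018,.033):
    m=roi&(Z>h); rect(m,.042,f"h>{h}")
m=roi&(Z>.018)
n,l,s,ct=cv2.connectedComponentsWithStats(m.astype(np.uint8))
for i in range(1,n):
    if s[i,4]<40: continue
    q=P[l==i]; 
    rc=cv2.minAreaRect((q[:,:2]*1000).astype(np.float32)); print(s[i],np.round(rc[0],1),np.round(rc[1],1),round(rc[2],1),"zmax",np.percentile(q[:,2],[50,90,99]).round(4))
big=cv2.resize(c["color"][100:280,170:490],None,fx=2.5,fy=2.5,interpolation=cv2.INTER_CUBIC); cv2.imwrite("pics/topz.png",big[:,:,::-1])
```

```text
cols [172 176 174] [173 176 178] [174 176 173] [175 178 183] [109 109 108]
plate [ 430  115   53   53 2158] rect c [ 651.4 -225.6] size [94.4 93.5] ang 43.1 circ [ 651.5 -225.4] 48.0
plate [ 180  121   68   49 1583] rect c [648.5 210.4] size [110.1  59.5] ang 69.1 circ [649.1 210.7] 61.7
plate [ 312  127   58   58 2269] rect c [626.3 -17.4] size [90.4 89.1] ang 10.6 circ [626.3 -17.7] 61.8
plate [389 127  16  14 124] rect c [ 666.  -118.7] size [23.  23.6] ang 10.4 circ [ 665.4 -118.5] 15.6
plate [ 277  214  160   53 5425] rect c [476.9 -45.2] size [272.6  62.6] ang 83.2 circ [476.5 -45.1] 139.2
h>0.018 [184 123  39  38 911] rect c [648.2 216.9] size [65.5 46.9] ang 56.9 circ [644.1 219.9] 35.5
h>0.018 [389 126  16  16 185] rect c [ 656.1 -114.1] size [24.4 23.5] ang 12.1 circ [ 655.8 -114. ] 15.5
h>0.018 [323 131  39  35 650] rect c [630.7 -20.8] size [29.9 66.3] ang 35.1 circ [631.3 -20.5] 35.2
h>0.018 [258 133  15  15 161] rect c [647.7 111.7] size [23.9 23.2] ang 45.7 circ [647.4 112.2] 12.9
h>0.018 [402 235  25  21 443] rect c [ 466.2 -138.1] size [38.9 31.6] ang 83.1 circ [ 466.5 -138. ] 23.6
h>0.033 [184 123  37  36 827] rect c [649.9 219. ] size [60.1 46.3] ang 57.0 circ [646.4 220.7] 33.1
h>0.033 [323 131  39  33 582] rect c [632.2 -20.7] size [27.2 64.7] ang 35.1 circ [633.1 -20.5] 33.7
h>0.033 [259 133  11  11  88] rect c [650.4 113.5] size [17.6 17.2] ang 45.8 circ [650.4 113.4] 9.6
h>0.033 [403 235  24  20 424] rect c [ 466.3 -138.7] size [37.6 31.2] ang 83.1 circ [ 466.5 -138.9] 22.9
[184 123  39  38 911] [650.9 220. ] [57.9 46.4] 57.1 zmax [0.0421 0.0508 0.0534]
[389 126  16  16 185] [ 662.  -117.1] [24.  24.2] 12.3 zmax [0.0217 0.0367 0.0393]
[323 131  39  35 650] [633.3 -20.6] [26.7 64.1] 35.0 zmax [0.042  0.0516 0.0533]
[258 133  15  15 161] [651. 114.] [21.7 24.4] 33.2 zmax [0.0334 0.0369 0.0391]
[402 235  25  21 443] [ 466.  -137.8] [34.6 30.1] 82.9 zmax [0.0556 0.0645 0.0675]
```

View pics/topz.png

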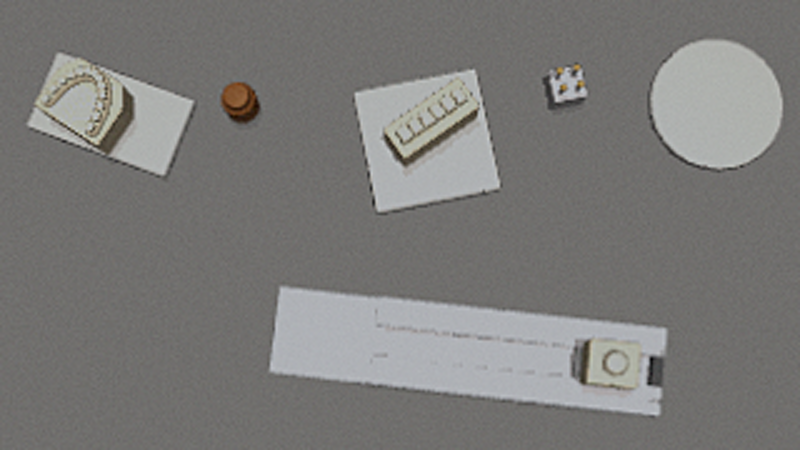

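```bash
cat >> h.py <<'E'
def plan(x,y,z,yaw=None,n=10,op=1,st=None):
    """x,y,z mm; yaw deg of tool y (mod 180, nearest). prints n rows (levels tool too)"""
    st=st or r.state()
    R0=R.from_quat(st["tool_rot"]); M=R0.as_matrix(); p=st["position"]*1000
    y0=np.degrees(np.arctan2(M[1,1],M[0,1]))
    if yaw is None: yaw=y0
    d=(yaw-y0+90)%180-90; yt=np.radians(y0+d)
    ty=np.array([np.cos(yt),np.sin(yt),0]); tz=np.array([0,0,-1.]); tx=np.cross(ty,tz)
    R1=R.from_matrix(np.c_[tx,ty,tz])
    rv=(R0.inv()*R1).as_rotvec()
    D=(np.array([x,y,z])-p)/n
    print("now",np.round(p,1),"yaw",round(y0,1),"tilt",np.round(M[:2,2],4),"dyaw",round(d,1),"|D|",round(np.linalg.norm(D),1))
    for i in range(n):
        Ri=R0*R.from_rotvec(rv*i/n)
        print([op,np.round(Ri.inv().apply(D),1).tolist(),np.round(np.degrees(rv)/n,1).tolist()])
E
python3 - <<'E'
from h import *
plan(633.3,-20.6,150,35,20)
c=__import__("pickle").load(open("c0.pkl","rb"))["top"]; P=cloud(c)
# mouth: z profile along track axis just aside the slot
u=np.array([np.cos(np.radians(83.2)),np.sin(np.radians(83.2))]); w=np.array([u[1],-u[0]])
q=P.reshape(-1,3); s=(q[:,:2]-[.4769,-.0452])@u; t=(q[:,:2]-[.4769,-.0452])@w
m=(abs(t)>.014)&(abs(t)<.026)
for a in np.arange(.04,.14,.005):
    k=m&(s>a)&(s<a+.005); print(round(a,3),np.round(np.nanmedian(q[k,2]),4),end="; ")
print()
for a in np.arange(-.04,.04,.004):
    k=(s>.0)&(s<.05)&(t>a)&(t<a+.004); print(round(a,3),np.round(np.nanmedian(q[k,2]),4),end="; ")
E
```

```text
now [251.8 599.3 231.3] yaw 67.2 tilt [-0.  0.] dyaw -32.2 |D| 36.6
[1, [-29.6, -21.2, 4.1], [0.0, -0.0, 1.6]]
[1, [-30.2, -20.3, 4.1], [0.0, -0.0, 1.6]]
[1, [-30.7, -19.5, 4.1], [0.0, -0.0, 1.6]]
[1, [-31.3, -18.6, 4.1], [0.0, -0.0, 1.6]]
[1, [-31.8, -17.7, 4.1], [0.0, -0.0, 1.6]]
[1, [-32.3, -16.8, 4.1], [0.0, -0.0, 1.6]]
[1, [-32.7, -15.9, 4.1], [0.0, -0.0, 1.6]]
[1, [-33.2, -15.0, 4.1], [0.0, -0.0, 1.6]]
[1, [-33.6, -14.1, 4.1], [0.0, -0.0, 1.6]]
[1, [-34.0, -13.1, 4.1], [0.0, -0.0, 1.6]]
[1, [-34.3, -12.1, 4.1], [0.0, -0.0, 1.6]]
[1, [-34.6, -11.2, 4.1], [0.0, -0.0, 1.6]]
[1, [-34.9, -10.2, 4.1], [0.0, -0.0, 1.6]]
[1, [-35.2, -9.2, 4.1], [0.0, -0.0, 1.6]]
[1, [-35.5, -8.2, 4.1], [0.0, -0.0, 1.6]]
[1, [-35.7, -7.2, 4.1], [0.0, -0.0, 1.6]]
[1, [-35.9, -6.2, 4.1], [0.0, -0.0, 1.6]]
[1, [-36.0, -5.2, 4.1], [0.0, -0.0, 1.6]]
[1, [-36.2, -4.2, 4.1], [0.0, -0.0, 1.6]]
[1, [-36.3, -3.2, 4.1], [0.0, -0.0, 1.6]]
0.04 0.0142; 0.045 0.0142; 0.05 0.0148; 0.055 0.0142; 0.06 0.0145; 0.065 0.0042; 0.07 0.0036; 0.075 0.003; 0.08 0.0036; 0.085 0.0034; 0.09 0.0032; 0.095 0.003; 0.1 0.004; 0.105 0.0032; 0.11 0.0033; 0.115 0.0036; 0.12 0.0028; 0.125 0.0031; 0.13 0.0031; 0.135 0.0002; 
-0.04 -0.0009; -0.036 -0.0005; -0.032 0.0139; -0.028 0.0143; -0.024 0.0144; -0.02 0.0142; -0.016 0.0145; -0.012 0.004; -0.008 0.0038; -0.004 0.0036; -0.0 0.0032; 0.004 0.0034; 0.008 0.0124; 0.012 0.014; 0.016 0.0146; 0.02 0.0143; 0.024 0.0147; 0.028 0.0007; 0.032 -0.0001; 0.036 -0.0007;
```

Request:
step_arm:
  plan:
    - [1, [-15, -10, 2], [0, 0, 0.5]]
    - [1, [-29.6, -21.2, 4.1], [0, 0, 1.6]]
    - [1, [-30.2, -20.3, 4.1], [0, 0, 1.6]]
    - [1, [-30.7, -19.5, 4.1], [0, 0, 1.6]]
    - [1, [-31.3, -18.6, 4.1], [0, 0, 1.6]]
    - [1, [-31.8, -17.7, 4.1], [0, 0, 1.6]]
    - [1, [-32.3, -16.8, 4.1], [0, 0, 1.6]]
    - [1, [-32.7, -15.9, 4.1], [0, 0, 1.6]]
    - [1, [-33.2, -15, 4.1], [0, 0, 1.6]]
    - [1, [-33.6, -14.1, 4.1], [0, 0, 1.6]]
  squeeze: 40

```text
clock: 2.4
position: [0.432, 0.3013, 0.1924]
tool_rot: [0.324, 0.946, -0.0, 0.0]
ft_force: [0.4, -0.4, 0.6]
finger_gap: 0.0853
```

Request:
step_arm:
  plan:
    - [1, [-34, -13.1, 4.1], [0, 0, 1.6]]
    - [1, [-34.3, -12.1, 4.1], [0, 0, 1.6]]
    - [1, [-34.6, -11.2, 4.1], [0, 0, 1.6]]
    - [1, [-34.9, -10.2, 4.1], [0, 0, 1.6]]
    - [1, [-35.2, -9.2, 4.1], [0, 0, 1.6]]
    - [1, [-35.5, -8.2, 4.1], [0, 0, 1.6]]
    - [1, [-35.7, -7.2, 4.1], [0, 0, 1.6]]
    - [1, [-35.9, -6.2, 4.1], [0, 0, 1.6]]
    - [1, [-36, -5.2, 4.1], [0, 0, 1.6]]
    - [1, [-18, -2, 2], [0, 0, 1]]

```text
clock: 3.65
position: [0.6108, 0.0047, 0.1534]
tool_rot: [0.449, 0.894, -0.001, 0.0]
ft_force: [-0.7, -0.5, -0.0]
finger_gap: 0.0852
```

```bash
cat > look.py <<'E'
import sys
from h import *
st=r.state(); c=r.capture("wrist"); 
cv2.imwrite(f"pics/{sys.argv[1]}.png",c["color"][:,:,::-1])
P=cloud(c,st); zlo,zhi=float(sys.argv[2]),float(sys.argv[3])
p=st["position"]; print("tcp",np.round(p*1000,1),"gap",st["finger_gap"],"t",st["clock"])
def rects(P,m,tag):
    m=cv2.morphologyEx(m.astype(np.uint8),cv2.MORPH_OPEN,np.ones((3,3)))
    n,l,s,ct=cv2.connectedComponentsWithStats(m)
    for i in range(1,n):
        if s[i,4]<80: continue
        q=P[l==i]; rc=cv2.minAreaRect((q[:,:2]*1000).astype(np.float32))
        print(tag,s[i],"c",np.round(rc[0],1),"size",np.round(rc[1],1),"ang",round(rc[2],1),"z",np.round(np.percentile(q[:,2],[10,50,99])*1000,1))
m=(P[...,2]>zlo)&(P[...,2]<zhi); rects(P,m,"wrist")
c=r.capture("top"); P=cloud(c); cv2.imwrite(f"pics/{sys.argv[1]}_t.png",c["color"][:,:,::-1])
roi=np.zeros((400,640),bool); roi[100:275,170:500]=1
rects(P,roi&(P[...,2]>zlo)&(P[...,2]<zhi),"top")
E
python3 look.py a 0.036 0.06;python3 -c "
from h import *
plan(633.3,-20.6,150,35,2)"
```

```text
tcp [610.8   4.7 153.4] gap 0.0851880445914575 t 3.65
wrist [ 522    0   77   25 1276] c [663.8 206.5] size [51.3 16.2] ang 37.8 z [41.3 43.9 54.2]
wrist [447  97  25  24 400] c [654.2 115.6] size [17.8 16.3] ang 21.3 z [36.3 37.2 38.8]
wrist [ 313  192   35   75 2306] c [634.8 -19.3] size [25.8 64.5] ang 34.1 z [42.3 43.8 54.3]
wrist [  46  197   64   57 1743] c [ 466.4 -135.4] size [35.7 30.5] ang 83.8 z [40.7 56.2 59. ]
top [403 235  24  20 326] c [ 466.  -137.9] size [34.8 30.3] ang 83.3 z [52.3 55.3 58.5]
now [610.9   5.6 153.3] yaw 36.7 tilt [-0.0001 -0.0014] dyaw -1.7 |D| 17.3
[1, [-17.2, 1.2, 1.7], [-0.0, 0.0, 0.8]]
[1, [-17.2, 1.4, 1.6], [-0.0, 0.0, 0.8]]
```

View pics/a.png

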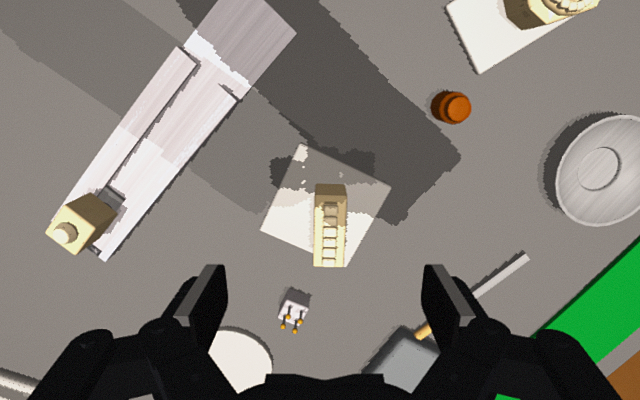

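Request:
step_arm:
  plan:
    - [1, [-17, 1, 2], [0, 0, 1]]
    - [1, [-17.5, 1.8, 4], [0, 0, 1]]
    - [1, [0, 0, 20], [0, 0, 0]]
    - [1, [0, 0, 30], [0, 0, 0]]

```text
clock: 4.25
position: [0.6351, -0.018, 0.0976]
tool_rot: [0.463, 0.887, 0.001, 0.001]
ft_force: [0.7, -0.7, -0.7]
finger_gap: 0.0855
```

```bash
python3 look.py b 0.036 0.06;python3 -c "
from h import *
plan(634.2,-19.9,14,34.6,4)"
```

```text
tcp [635.1 -18.   97.6] gap 0.08546147088108963 t 4.25
wrist [473  36  30  32 732] c [654.1 116.1] size [17.3 16.7] ang 41.2 z [36.5 37.3 38.9]
wrist [ 300  170   43   97 3940] c [635.  -19.1] size [26.  64.4] ang 35.0 z [42.4 43.8 54.3]
wrist [   0  186   44   74 2067] c [ 475.6 -129.8] size [23.5 43.9] ang 34.4 z [39.  49.7 58.5]
top [406 235  21  20 271] c [ 465.8 -139.6] size [31.4 30. ] ang 82.8 z [53.6 55.5 58.8]
now [631.3 -17.5  94.3] yaw 34.9 tilt [-0.0062  0.0001] dyaw -0.3 |D| 20.1
[1, [-1.0, 0.3, 20.1], [-0.1, -0.1, 0.1]]
[1, [-1.0, 0.3, 20.1], [-0.1, -0.1, 0.1]]
[1, [-0.9, 0.3, 20.1], [-0.1, -0.1, 0.1]]
[1, [-0.9, 0.3, 20.1], [-0.1, -0.1, 0.1]]
```

View pics/b.png

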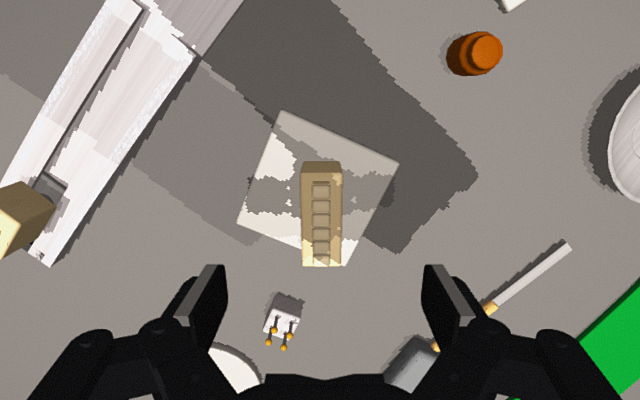

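Request:
step_arm:
  plan:
    - [1, [0, 0, 20], [0, 0, 0]]
    - [1, [0, 0, 20], [0, 0, 0]]
    - [1, [0, 0, 15], [0, 0, 0]]
    - [1, [0, 0, 0], [0, 0, 0]]
    - [1, [0, 0, 0], [0, 0, 0]]

```text
clock: 4.97
position: [0.6339, -0.0177, 0.0428]
tool_rot: [0.462, 0.887, 0.0, 0.0]
ft_force: [0.2, -1.1, -0.3]
finger_gap: 0.0852
```

```bash
python3 -c "
from h import *
plan(634.6,-19.5,14,34.8,2)"
```

```text
now [633.9 -17.7  42.8] yaw 34.9 tilt [ 0.0007 -0.0001] dyaw -0.1 |D| 14.4
[1, [-0.9, -0.2, 14.4], [0.0, 0.0, 0.1]]
[1, [-0.9, -0.2, 14.4], [0.0, 0.0, 0.1]]
```

Request:
step_arm:
  plan:
    - [1, [-1, -0.2, 12], [0, 0, 0]]
    - [1, [-1, -0.2, 10], [0, 0, 0]]
    - [1, [0, 0, 7], [0, 0, 0]]
    - [1, [0, 0, 0], [0, 0, 0]]
    - [0.3, [0, 0, 0], [0, 0, 0]]
    - [0.3, [0, 0, 0], [0, 0, 0]]
    - [0, [0, 0, 0], [0, 0, 0]]
    - [0, [0, 0, 0], [0, 0, 0]]
    - [0, [0, 0, 0], [0, 0, 0]]
    - [0, [0, 0, 0], [0, 0, 0]]
  squeeze: 40

```text
clock: 6.22
position: [0.6347, -0.0195, 0.0139]
tool_rot: [0.462, 0.887, 0.0, 0.0]
ft_force: [0.1, 0.5, 4.4]
finger_gap: 0.0256
```

Request:
step_arm:
  plan:
    - [0, [0, 0, -5], [0, 0, 0]]
    - [0, [0, 0, -15], [0, 0, 0]]
    - [0, [0, 0, -25], [0, 0, 0]]
    - [0, [0, 0, -25], [0, 0, 0]]
    - [0, [0, 0, -15], [0, 0, 0]]
    - [0, [0, 0, 0], [0, 0, 0]]
    - [0, [0, 0, 0], [0, 0, 0]]

```text
clock: 7.1
position: [0.6336, -0.0194, 0.0978]
tool_rot: [0.462, 0.887, -0.0, -0.001]
ft_force: [-0.1, -0.3, -0.7]
finger_gap: 0.0254
```

```bash
python3 -c "
from h import *
print(r.state()['finger_gap'],r.state()['ft_force'])
plan(651.5,-225.4,100,34.8,8)"; python3 look.py c .004 .015
```

```text
0.025373789731885848 [-0.06937462 -0.32759498 -0.6536353 ]
now [633.6 -19.4  97.8] yaw 34.9 tilt [-0.0015  0.0001] dyaw -0.1 |D| 25.9
[1, [-22.4, -12.9, -0.3], [-0.0, -0.0, 0.0]]
[1, [-22.4, -12.9, -0.3], [-0.0, -0.0, 0.0]]
[1, [-22.4, -12.9, -0.3], [-0.0, -0.0, 0.0]]
[1, [-22.4, -12.9, -0.3], [-0.0, -0.0, 0.0]]
[1, [-22.4, -12.9, -0.3], [-0.0, -0.0, 0.0]]
[1, [-22.4, -12.9, -0.3], [-0.0, -0.0, 0.0]]
[1, [-22.4, -12.9, -0.3], [-0.0, -0.0, 0.0]]
[1, [-22.4, -12.9, -0.3], [-0.0, -0.0, 0.0]]
tcp [633.6 -19.4  97.8] gap 0.025373789731885848 t 7.1
wrist [   38     0   210   204 10652] c [483.2 -33.6] size [197.4  52.3] ang 83.3 z [ 4.7  5.7 14.4]
wrist [502   0  28  13 220] c [658.2 155. ] size [16.5  7.4] ang 35.5 z [ 6.7  8.7 10.8]
wrist [450  39  13  36 192] c [647.3 109.6] size [ 7.2 21.6] ang 43.6 z [ 5.4  9.9 14.9]
wrist [621 105  19  76 989] c [786.1 140.9] size [21.  54.2] ang 53.8 z [ 8.1 11.5 14.9]
wrist [  240   109   162   134 11394] c [627.1 -15.9] size [89.7 90.3] ang 10.8 z [ 8.4  9.3 10.9]
wrist [ 59 203  43  58 314] c [ 495.1 -145.2] size [67.8  1.4] ang 82.9 z [ 5.2  9.8 14.8]
wrist [ 470  244  105   81 1378] c [804.4  13.8] size [97.  11.5] ang 79.2 z [ 7.1  8.3 12.8]
wrist [ 545  287   95  113 6005] c [940.   13.1] size [112.6  92.6] ang 89.7 z [6.2 7.1 8.4]
wrist [208 376  23  24 294] c [ 664.1 -218.3] size [36.5 15.6] ang 86.2 z [ 8.8  9.4 10.8]
top [ 430  115   53   53 2137] c [ 651.  -224.1] size [94.9 94.3] ang 57.2 z [ 5.8  7.6 10.9]
```

View pics/c.png

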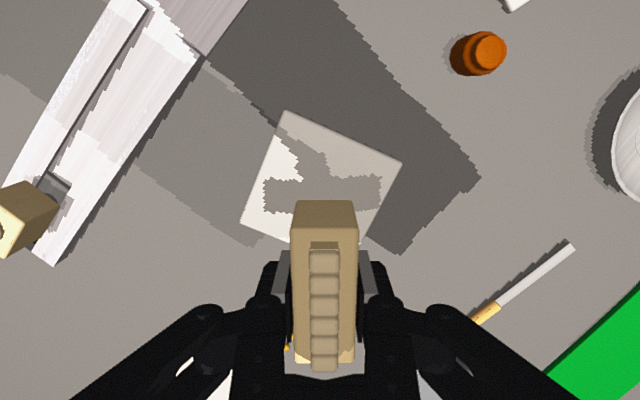

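Request:
step_arm:
  plan:
    - [0, [-12, -7, 0], [0, 0, 0]]
    - [0, [-22, -13, 0], [0, 0, 0]]
    - [0, [-24, -14, 0], [0, 0, 0]]
    - [0, [-24, -14, 0], [0, 0, 0]]
    - [0, [-24, -14, 0], [0, 0, 0]]
    - [0, [-24, -14, 0], [0, 0, 0]]
    - [0, [-22, -12, 0], [0, 0, 0]]
    - [0, [-18, -10, 0], [0, 0, 0]]
    - [0, [-9, -5, 0], [0, 0, 0]]
    - [0, [0, 0, 0], [0, 0, 0]]

```text
clock: 8.45
position: [0.652, -0.226, 0.0982]
tool_rot: [0.463, 0.886, -0.0, -0.0]
ft_force: [0.3, 0.0, -0.5]
finger_gap: 0.0252
```

```bash
python3 -c "
from h import *
plan(651.3,-224.8,14.5,34.8,4)"
```

```text
now [ 652.  -226.    98.2] yaw 34.8 tilt [-0.0004  0.    ] dyaw -0.0 |D| 20.9
[1, [0.3, 0.0, 20.9], [-0.0, -0.0, 0.0]]
[1, [0.3, 0.0, 20.9], [-0.0, -0.0, 0.0]]
[1, [0.3, 0.0, 20.9], [-0.0, -0.0, 0.0]]
[1, [0.3, 0.0, 20.9], [-0.0, -0.0, 0.0]]
```

Request:
step_arm:
  plan:
    - [0, [0, 0, 15], [0, 0, 0]]
    - [0, [0, 0, 25], [0, 0, 0]]
    - [0, [0, 0, 20], [0, 0, 0]]
    - [0, [0, 0, 12], [0, 0, 0]]
    - [0, [0, 0, 6], [0, 0, 0]]
    - [0, [0, 0, 3], [0, 0, 0]]
    - [0, [0, 0, 0], [0, 0, 0]]
    - [0, [0, 0, 0], [0, 0, 0]]

```text
clock: 9.45
position: [0.6527, -0.2255, 0.0182]
tool_rot: [0.463, 0.887, 0.0, 0.001]
ft_force: [-0.1, -0.0, -1.1]
finger_gap: 0.0253
```

Request:
step_arm:
  plan:
    - [0, [0, 0, 2], [0, 0, 0]]
    - [0, [0, 0, 1.2], [0, 0, 0]]
    - [0, [0, 0, 0.6], [0, 0, 0]]
    - [0, [0, 0, 0], [0, 0, 0]]
    - [0, [0, 0, 0], [0, 0, 0]]

```text
clock: 10.07
position: [0.6522, -0.2252, 0.0139]
tool_rot: [0.462, 0.887, 0.0, -0.0]
ft_force: [-2.0, 1.1, 3.2]
finger_gap: 0.0254
```

Contact (3 N). Open gently and lift.

Request:
step_arm:
  plan:
    - [0.4, [0, 0, 0], [0, 0, 0]]
    - [0.7, [0, 0, 0], [0, 0, 0]]
    - [1, [0, 0, 0], [0, 0, 0]]
    - [1, [0, 0, 0], [0, 0, 0]]
    - [1, [0, 0, -10], [0, 0, 0]]
    - [1, [0, 0, -25], [0, 0, 0]]
    - [1, [0, 0, -30], [0, 0, 0]]
    - [1, [0, 0, -30], [0, 0, 0]]
    - [1, [0, 0, -20], [0, 0, 0]]
    - [1, [0, 0, 0], [0, 0, 0]]

```text
clock: 11.32
position: [0.6535, -0.2257, 0.1307]
tool_rot: [0.463, 0.887, 0.0, 0.002]
ft_force: [0.4, 0.3, -0.6]
finger_gap: 0.0853
```

```bash
python3 look.py d .036 .06; python3 -c "
from h import *
plan(651.5,220,125,147.1,18)"
```

```text
tcp [ 653.5 -225.7  130.7] gap 0.0852709316492261 t 11.325
wrist [ 305  155   37   86 3045] c [ 653.  -224.3] size [26.  63.7] ang 35.3 z [42.4 43.8 54.4]
wrist [   0  255   74   58 1444] c [ 506.5 -407. ] size [60.3 33.1] ang 20.5 z [37.5 40.  59.8]
top [443 121  37  31 545] c [ 652.  -225.3] size [26.6 64.2] ang 36.2 z [39.8 42.4 53.4]
top [185 124  35  34 804] c [651.2 220.4] size [58.1 46.4] ang 57.1 z [40.  42.4 53.7]
top [403 235  24  20 335] c [ 466.  -137.9] size [34.7 30.2] ang 83.9 z [52.1 55.3 59. ]
now [ 651.7 -225.   128. ] yaw 34.9 tilt [-0.0012  0.0005] dyaw -67.8 |D| 24.7
[1, [20.3, 14.1, 0.2], [-0.0, -0.0, 3.8]]
[1, [21.2, 12.8, 0.2], [-0.0, -0.0, 3.8]]
[1, [22.0, 11.4, 0.2], [-0.0, -0.0, 3.8]]
[1, [22.7, 9.9, 0.2], [-0.0, -0.0, 3.8]]
[1, [23.3, 8.4, 0.2], [-0.0, -0.0, 3.8]]
[1, [23.8, 6.8, 0.2], [-0.0, -0.0, 3.8]]
[1, [24.2, 5.3, 0.2], [-0.0, -0.0, 3.8]]
[1, [24.4, 3.7, 0.2], [-0.0, -0.0, 3.8]]
[1, [24.6, 2.0, 0.2], [-0.0, -0.0, 3.8]]
[1, [24.7, 0.4, 0.2], [-0.0, -0.0, 3.8]]
[1, [24.7, -1.2, 0.2], [-0.0, -0.0, 3.8]]
[1, [24.6, -2.8, 0.2], [-0.0, -0.0, 3.8]]
[1, [24.3, -4.4, 0.2], [-0.0, -0.0, 3.8]]
[1, [24.0, -6.0, 0.2], [-0.0, -0.0, 3.8]]
[1, [23.5, -7.6, 0.2], [-0.0, -0.0, 3.8]]
[1, [23.0, -9.1, 0.2], [-0.0, -0.0, 3.8]]
[1, [22.3, -10.6, 0.2], [-0.0, -0.0, 3.8]]
[1, [21.6, -12.0, 0.2], [-0.0, -0.0, 3.8]]
```

View pics/d_t.png

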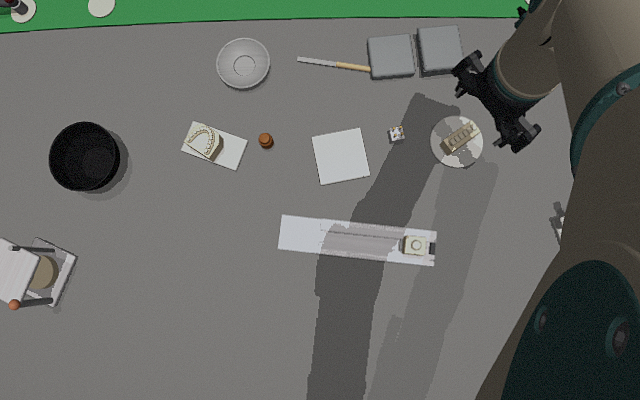

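Request:
step_arm:
  plan:
    - [1, [10, 7, 0], [0, 0, 2]]
    - [1, [20.8, 13.5, 0.2], [0, 0, 3.8]]
    - [1, [21.6, 12, 0.2], [0, 0, 3.8]]
    - [1, [22.4, 10.6, 0.2], [0, 0, 3.8]]
    - [1, [23, 9.2, 0.2], [0, 0, 3.8]]
    - [1, [23.6, 7.6, 0.2], [0, 0, 3.8]]
    - [1, [24, 6, 0.2], [0, 0, 3.8]]
    - [1, [24.3, 4.5, 0.2], [0, 0, 3.8]]
    - [1, [24.5, 2.8, 0.2], [0, 0, 3.8]]
    - [1, [24.7, 1.2, 0.2], [0, 0, 3.8]]

```text
clock: 12.68
position: [0.6517, 0.0105, 0.125]
tool_rot: [0.716, 0.698, -0.001, -0.001]
ft_force: [-0.5, 0.0, -0.4]
finger_gap: 0.0851
```

Request:
step_arm:
  plan:
    - [1, [24.7, -0.4, 0.2], [0, 0, 3.8]]
    - [1, [24.7, -2, 0.2], [0, 0, 3.8]]
    - [1, [24.5, -3.6, 0.2], [0, 0, 3.8]]
    - [1, [24.2, -5.2, 0.2], [0, 0, 3.8]]
    - [1, [23.8, -6.8, 0.2], [0, 0, 3.8]]
    - [1, [23.3, -8.3, 0.2], [0, 0, 3.8]]
    - [1, [22.7, -9.8, 0.2], [0, 0, 3.8]]
    - [1, [22, -11.3, 0.2], [0, 0, 3.8]]
    - [1, [11, -6, 0], [0, 0, 2]]
    - [1, [0, 0, 0], [0, 0, 0]]

```text
clock: 13.92
position: [0.6543, 0.2215, 0.1234]
tool_rot: [0.881, 0.473, -0.001, -0.0]
ft_force: [-0.0, -0.3, -0.6]
finger_gap: 0.0852
```

```bash
python3 look.py e .036 .06; python3 -c "
from h import *
plan(651.5,220,60,147.1,4)"
```

```text
tcp [654.3 221.5 123.4] gap 0.08521593070851219 t 13.925
wrist [   0    0   96   57 1886] c [576.1 408.3] size [14.6 67.1] ang 23.3 z [38.8 47.7 59.5]
wrist [118   0  53  54 630] c [627.1 375.2] size [46.7 10.1] ang 6.1 z [38.5 48.1 59.8]
wrist [ 287  167   67   77 4682] c [652.5 222.5] size [55.5 45.4] ang 56.6 z [42.6 43.9 54.3]
wrist [385 298  23  19 348] c [654.3 116.7] size [17.8 17.5] ang 53.2 z [36.5 37.3 38.9]
top [443 121  37  31 544] c [ 652.2 -225.6] size [26.4 63.8] ang 36.5 z [39.8 42.4 54.1]
top [185 124  35  34 802] c [651.1 220.3] size [57.9 46.5] ang 57.1 z [40.1 42.7 53.2]
top [403 235  24  20 337] c [ 466. -138.] size [34.5 30.2] ang 83.0 z [52.4 55.4 59.2]
now [655.  219.  124.2] yaw -33.7 tilt [-0.0017 -0.0016] dyaw 0.8 |D| 16.1
[1, [-0.2, -0.9, 16.0], [-0.0, 0.0, -0.2]]
[1, [-0.2, -0.9, 16.0], [-0.0, 0.0, -0.2]]
[1, [-0.2, -0.9, 16.0], [-0.0, 0.0, -0.2]]
[1, [-0.3, -0.9, 16.0], [-0.0, 0.0, -0.2]]
```

View pics/e.png

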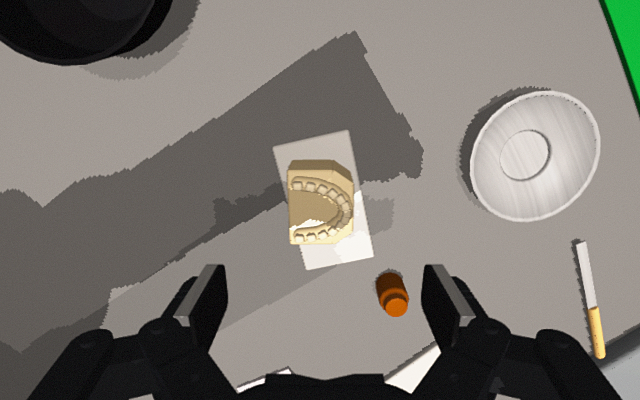

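Request:
step_arm:
  plan:
    - [1, [-1.2, -1.2, 15], [0, 0, -0.6]]
    - [1, [-1, -1.2, 25], [0, 0, 0]]
    - [1, [0, 0, 25], [0, 0, 0]]
    - [1, [0, 0, 15], [0, 0, 0]]
    - [1, [0, 0, 0], [0, 0, 0]]
    - [1, [0, 0, 0], [0, 0, 0]]

```text
clock: 14.78
position: [0.6531, 0.2194, 0.046]
tool_rot: [0.879, 0.476, 0.001, 0.0]
ft_force: [-0.9, 0.4, -0.1]
finger_gap: 0.0855
```

```bash
python3 -c "
from h import *
plan(651.9,221.2,13,147.1,2)"
```

```text
now [653.1 219.4  46. ] yaw -33.1 tilt [0.0013 0.0002] dyaw 0.2 |D| 16.5
[1, [0.4, -1.0, 16.5], [0.0, -0.0, -0.1]]
[1, [0.4, -1.0, 16.5], [0.0, -0.0, -0.1]]
```

Request:
step_arm:
  plan:
    - [1, [0.4, -1, 14], [0, 0, 0]]
    - [1, [0.4, -1, 12], [0, 0, 0]]
    - [1, [0, 0, 7], [0, 0, 0]]
    - [1, [0, 0, 0], [0, 0, 0]]
    - [0.5, [0, 0, 0], [0, 0, 0]]
    - [0.5, [0, 0, 0], [0, 0, 0]]
    - [0, [0, 0, 0], [0, 0, 0]]
    - [0, [0, 0, 0], [0, 0, 0]]
    - [0, [0, 0, 0], [0, 0, 0]]
    - [0, [0, 0, 0], [0, 0, 0]]
  squeeze: 50

```text
clock: 16.02
position: [0.6516, 0.2215, 0.013]
tool_rot: [0.879, 0.476, 0.001, 0.0]
ft_force: [-0.3, -0.2, 6.0]
finger_gap: 0.0453
```

Request:
step_arm:
  plan:
    - [0, [0, 0, -5], [0, 0, 0]]
    - [0, [0, 0, -15], [0, 0, 0]]
    - [0, [0, 0, -25], [0, 0, 0]]
    - [0, [0, 0, -25], [0, 0, 0]]
    - [0, [0, 0, -15], [0, 0, 0]]
    - [0, [0, 0, 0], [0, 0, 0]]
    - [0, [0, 0, 0], [0, 0, 0]]

```text
clock: 16.9
position: [0.6503, 0.2213, 0.0964]
tool_rot: [0.879, 0.476, -0.001, -0.0]
ft_force: [0.2, 0.4, -1.6]
finger_gap: 0.0456
```

```bash
python3 look.py f .004 .015; python3 -c "
from h import *
plan(626.8,-16.6,99,10.7,12,0)"
```

```text
tcp [650.3 221.3  96.4] gap 0.04559217408406171 t 16.9
wrist [ 54   0  64  18 773] c [598.5 408.7] size [11.2 37.1] ang 54.6 z [ 6.9  9.3 14.8]
wrist [ 506  112  101  101 7461] c [801.5 160.3] size [70.9 70.3] ang 87.3 z [ 6.1 10.8 14.8]
wrist [ 272  131  102   96 6233] c [656.7 230.6] size [70.6 59.5] ang 69.2 z [ 8.4  9.3 10.9]
wrist [ 601  255   39  139 1933] c [806.3 -15.4] size [152.5  38.9] ang 74.2 z [ 7.3  8.9 14.5]
wrist [435 372  30  28 556] c [643.5  12.9] size [42.6 23. ] ang 89.7 z [ 8.8  9.5 10.7]
top [ 429  115   54   53 1522] c [ 650.4 -222.6] size [94.3 91.4] ang 41.3 z [ 5.7  7.5 11.4]
top [ 183  128   64   43 1341] c [647.7 208. ] size [104.7  60.7] ang 68.8 z [ 5.7  7.5 10.9]
top [ 311  128   59   57 2485] c [625.9 -17.5] size [90.9 90.1] ang 11.0 z [ 5.6  7.5 10.6]
now [650.3 221.2  96.1] yaw -33.1 tilt [-0.0021 -0.0006] dyaw 43.8 |D| 19.9
[0, [-17.7, 9.2, -0.2], [-0.0, 0.0, -3.6]]
[0, [-18.2, 8.0, -0.2], [-0.0, 0.0, -3.6]]
[0, [-18.7, 6.9, -0.2], [-0.0, 0.0, -3.6]]
[0, [-19.1, 5.7, -0.2], [-0.0, 0.0, -3.6]]
[0, [-19.4, 4.4, -0.2], [-0.0, 0.0, -3.6]]
[0, [-19.7, 3.2, -0.2], [-0.0, 0.0, -3.6]]
[0, [-19.8, 1.9, -0.2], [-0.0, 0.0, -3.6]]
[0, [-19.9, 0.7, -0.2], [-0.0, 0.0, -3.6]]
[0, [-19.9, -0.6, -0.2], [-0.0, 0.0, -3.6]]
[0, [-19.8, -1.9, -0.2], [-0.0, 0.0, -3.6]]
[0, [-19.7, -3.1, -0.2], [-0.0, 0.0, -3.6]]
[0, [-19.4, -4.4, -0.2], [-0.0, 0.0, -3.6]]
```

View pics/f.png

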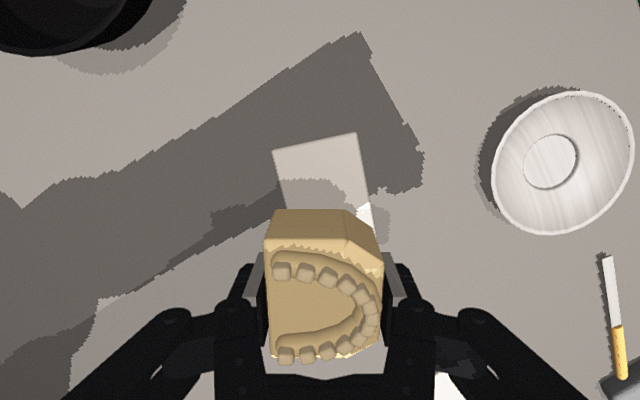

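Request:
step_arm:
  plan:
    - [0, [-8.5, 4.8, 0], [0, 0, -1.8]]
    - [0, [-18, 8.6, -0.2], [0, 0, -3.6]]
    - [0, [-18.5, 7.5, -0.2], [0, 0, -3.6]]
    - [0, [-18.9, 6.3, -0.2], [0, 0, -3.6]]
    - [0, [-19.3, 5, -0.2], [0, 0, -3.6]]
    - [0, [-19.5, 3.8, -0.2], [0, 0, -3.6]]
    - [0, [-19.7, 2.6, -0.2], [0, 0, -3.6]]
    - [0, [-19.9, 1.3, -0.2], [0, 0, -3.6]]
    - [0, [-19.9, 0, -0.2], [0, 0, -3.6]]
    - [0, [-19.9, -1.2, -0.2], [0, 0, -3.6]]

```text
clock: 18.25
position: [0.6317, 0.0325, 0.0982]
tool_rot: [0.7, 0.715, -0.001, -0.0]
ft_force: [-0.3, -0.3, -1.8]
finger_gap: 0.0457
```

Request:
step_arm:
  plan:
    - [0, [-19.8, -2.5, -0.2], [0, 0, -3.6]]
    - [0, [-19.5, -3.7, -0.2], [0, 0, -3.6]]
    - [0, [-9.5, -2.3, 0], [0, 0, -1.9]]
    - [0, [0, 0, 0], [0, 0, 0]]
    - [0, [0, 0, 0], [0, 0, 0]]

```text
clock: 18.88
position: [0.627, -0.0152, 0.099]
tool_rot: [0.641, 0.767, 0.0, -0.0]
ft_force: [-1.1, 1.2, -1.5]
finger_gap: 0.0449
```

```bash
python3 -c "
from h import *
plan(626.6,-16.8,18,10.7,4,0)"
```

```text
now [627.  -15.2  99. ] yaw 10.2 tilt [-0.0007  0.0007] dyaw 0.5 |D| 20.3
[0, [-0.4, -0.2, 20.3], [-0.0, -0.0, -0.1]]
[0, [-0.4, -0.2, 20.3], [-0.0, -0.0, -0.1]]
[0, [-0.4, -0.2, 20.3], [-0.0, -0.0, -0.1]]
[0, [-0.4, -0.2, 20.3], [-0.0, -0.0, -0.1]]
```

Request:
step_arm:
  plan:
    - [0, [-0.8, -0.4, 15], [0, 0, -0.5]]
    - [0, [-0.8, -0.4, 25], [0, 0, 0]]
    - [0, [0, 0, 20], [0, 0, 0]]
    - [0, [0, 0, 12], [0, 0, 0]]
    - [0, [0, 0, 6], [0, 0, 0]]
    - [0, [0, 0, 3], [0, 0, 0]]
    - [0, [0, 0, 0], [0, 0, 0]]
    - [0, [0, 0, 0], [0, 0, 0]]

```text
clock: 19.88
position: [0.6271, -0.0178, 0.0191]
tool_rot: [0.638, 0.77, 0.0, 0.0]
ft_force: [0.8, 0.2, -2.3]
finger_gap: 0.0451
```

Request:
step_arm:
  plan:
    - [0, [0, 0, 2], [0, 0, 0]]
    - [0, [0, 0, 2], [0, 0, 0]]
    - [0, [0, 0, 1], [0, 0, 0]]
    - [0, [0, 0, 0.6], [0, 0, 0]]
    - [0, [0, 0, 0], [0, 0, 0]]
    - [0, [0, 0, 0], [0, 0, 0]]

```text
clock: 20.62
position: [0.6266, -0.0178, 0.013]
tool_rot: [0.638, 0.77, -0.0, -0.0]
ft_force: [0.1, -0.1, -0.0]
finger_gap: 0.0453
```

Request:
step_arm:
  plan:
    - [0, [0, 0, 0.5], [0, 0, 0]]
    - [0, [0, 0, 0], [0, 0, 0]]
    - [0.55, [0, 0, 0], [0, 0, 0]]
    - [0.8, [0, 0, 0], [0, 0, 0]]
    - [1, [0, 0, 0], [0, 0, 0]]
    - [1, [0, 0, -10], [0, 0, 0]]
    - [1, [0, 0, -25], [0, 0, 0]]
    - [1, [0, 0, -35], [0, 0, 0]]
    - [1, [0, 0, -35], [0, 0, 0]]
    - [1, [0, 0, -10], [0, 0, 0]]

```text
clock: 21.88
position: [0.6283, -0.018, 0.1303]
tool_rot: [0.638, 0.77, 0.001, 0.002]
ft_force: [-0.1, 0.7, -0.2]
finger_gap: 0.0852
```

```bash
python3 look.py g .036 .06; python3 -c "
from h import *
plan(652.4,-225,125,35.5,10,1)"
```

```text
tcp [628.3 -18.  130.3] gap 0.08519773214614271 t 21.875
wrist [389   0  28  25 522] c [654.7 114. ] size [17.5 14. ] ang 11.7 z [36.4 37.3 39. ]
wrist [ 289  162   65   75 4461] c [627.1 -16.6] size [45.4 55.3] ang 10.7 z [42.5 43.9 54.2]
wrist [  71  278   54   52 1842] c [ 466.7 -135.3] size [35.1 30.8] ang 83.1 z [40.1 54.6 59.1]
top [443 121  37  31 539] c [ 651.9 -225.3] size [26.4 64.4] ang 35.8 z [39.9 42.4 53.6]
top [403 235  24  20 335] c [ 465.9 -138.2] size [34.9 30. ] ang 83.7 z [52.2 55.4 59.1]
now [627.4 -17.7 128.6] yaw 10.7 tilt [0.0024 0.0001] dyaw 24.8 |D| 20.9
[1, [-20.8, -1.4, 0.4], [0.0, 0.0, -2.5]]
[1, [-20.8, -2.3, 0.4], [0.0, 0.0, -2.5]]
[1, [-20.6, -3.2, 0.4], [0.0, 0.0, -2.5]]
[1, [-20.5, -4.1, 0.4], [0.0, 0.0, -2.5]]
[1, [-20.3, -5.0, 0.4], [0.0, 0.0, -2.5]]
[1, [-20.0, -5.8, 0.4], [0.0, 0.0, -2.5]]
[1, [-19.8, -6.7, 0.4], [0.0, 0.0, -2.5]]
[1, [-19.5, -7.5, 0.4], [0.0, 0.0, -2.5]]
[1, [-19.1, -8.4, 0.4], [0.0, 0.0, -2.5]]
[1, [-18.7, -9.2, 0.4], [0.0, 0.0, -2.5]]
```

View pics/g.png

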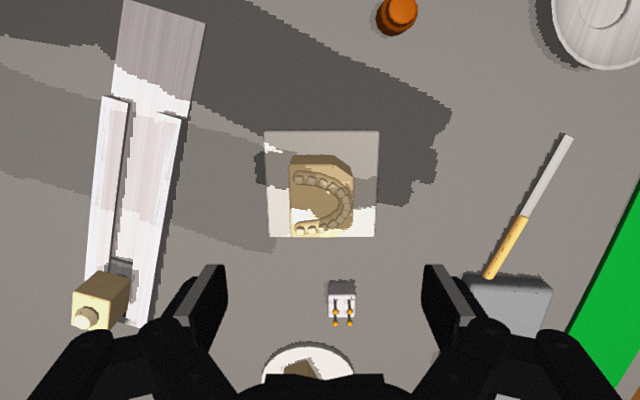

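Request:
step_arm:
  plan:
    - [1, [-12, -1, 0], [0, 0, -1.5]]
    - [1, [-20.8, -2, 0.4], [0, 0, -2.5]]
    - [1, [-20.6, -3, 0.4], [0, 0, -2.5]]
    - [1, [-20.5, -4, 0.4], [0, 0, -2.5]]
    - [1, [-20.3, -5, 0.4], [0, 0, -2.5]]
    - [1, [-20, -5.8, 0.4], [0, 0, -2.5]]
    - [1, [-19.8, -6.7, 0.4], [0, 0, -2.5]]
    - [1, [-19.5, -7.5, 0.4], [0, 0, -2.5]]
    - [1, [-19.1, -8.4, 0.4], [0, 0, -2.5]]
    - [1, [-18.7, -9, 10], [0, 0, -2.5]]

```text
clock: 23.22
position: [0.6475, -0.2184, 0.1129]
tool_rot: [0.463, 0.886, -0.0, -0.001]
ft_force: [0.3, -0.3, -0.5]
finger_gap: 0.0857
```

Request:
step_arm:
  plan:
    - [1, [-8, -3, 20], [0, 0, -0.5]]
    - [1, [0, 0, 25], [0, 0, 0]]
    - [1, [0, 0, 15], [0, 0, 0]]
    - [1, [0, 0, 0], [0, 0, 0]]
    - [1, [0, 0, 0], [0, 0, 0]]

```text
clock: 23.85
position: [0.6508, -0.2245, 0.0546]
tool_rot: [0.46, 0.888, 0.0, 0.0]
ft_force: [-0.1, 0.6, -0.3]
finger_gap: 0.0853
```

```bash
python3 look.py i .036 .06; python3 -c "
from h import *
plan(652.4,-225,14,35.3,4,1)"
```

```text
tcp [ 650.8 -224.5   54.6] gap 0.0853257645470491 t 23.85
wrist [475  61  11  11  98] c [ 656.2 -111.1] size [4.4 4.2] ang 38.0 z [37.5 38.9 41. ]
wrist [497  73  11  11 101] c [ 667.8 -108.8] size [4.3 4.4] ang 38.0 z [37.5 38.9 40.6]
wrist [461  87  11  10  94] c [ 658.4 -122.9] size [4.1 4. ] ang 39.6 z [37.7 39.  40.6]
wrist [483  98  12  11 106] c [ 670.5 -120.4] size [5.2 4.5] ang 37.3 z [37.7 38.9 40.7]
wrist [ 300  192   53  118 5768] c [ 652.6 -224.2] size [25.7 63.5] ang 34.9 z [42.4 43.8 54.2]
top [443 124  33  28 475] c [ 649.5 -221.9] size [26.3 55.4] ang 35.4 z [39.6 42.2 53.7]
top [325 137  35  31 832] c [625.7 -18.6] size [46.7 56. ] ang 11.1 z [39.8 42.5 53. ]
top [403 235  24  20 337] c [ 466.1 -137.9] size [34.3 30.2] ang 82.8 z [52.3 55.2 59.3]
now [ 651.1 -224.8   55.2] yaw 35.2 tilt [ 0.0018 -0.0006] dyaw 0.1 |D| 10.3
[1, [-0.2, 0.2, 10.3], [0.0, 0.0, -0.0]]
[1, [-0.2, 0.2, 10.3], [0.0, 0.0, -0.0]]
[1, [-0.2, 0.2, 10.3], [0.0, 0.0, -0.0]]
[1, [-0.2, 0.2, 10.3], [0.0, 0.0, -0.0]]
```

Request:
step_arm:
  plan:
    - [1, [-0.4, 0.5, 15], [0, 0, 0]]
    - [1, [-0.4, 0.5, 15], [0, 0, 0]]
    - [1, [0, 0, 10.5], [0, 0, 0]]
    - [1, [0, 0, 0], [0, 0, 0]]
    - [0.3, [0, 0, 0], [0, 0, 0]]
    - [0.3, [0, 0, 0], [0, 0, 0]]
    - [0, [0, 0, 0], [0, 0, 0]]
    - [0, [0, 0, 0], [0, 0, 0]]
    - [0, [0, 0, 0], [0, 0, 0]]
    - [0, [0, 0, 0], [0, 0, 0]]
  squeeze: 40

```text
clock: 25.2
position: [0.652, -0.2249, 0.0142]
tool_rot: [0.46, 0.888, 0.0, 0.0]
ft_force: [0.4, -0.4, 3.7]
finger_gap: 0.0252
```

Request:
step_arm:
  plan:
    - [0, [0, 0, -5], [0, 0, 0]]
    - [0, [0, 0, -15], [0, 0, 0]]
    - [0, [0, 0, -25], [0, 0, 0]]
    - [0, [0, 0, -25], [0, 0, 0]]
    - [0, [0, 0, -25], [0, 0, 0]]
    - [0, [0, 0, -10], [0, 0, 0]]
    - [0, [0, 0, 0], [0, 0, 0]]

```text
clock: 26.08
position: [0.6519, -0.2249, 0.1195]
tool_rot: [0.46, 0.888, 0.0, 0.001]
ft_force: [-0.4, 0.4, -0.7]
finger_gap: 0.0253
```

```bash
python3 look.py j .004 .015;  python3 -c "
from h import *
plan(648.9,210.4,118,-20.9,18,0)"
```

```text
tcp [ 651.9 -224.9  119.5] gap 0.025313653231806288 t 26.075
wrist [164   0  14  11  92] c [ 491.7 -175.2] size [9.5 1.8] ang 77.4 z [ 4.8  9.1 14.6]
wrist [468   0  43  18 447] c [668.1 -52.9] size [28.2 10.2] ang 35.7 z [ 6.9  8.9 10.8]
wrist [585  83  55  54 902] c [794.2 -45.6] size [51.4 11.2] ang 81.2 z [ 7.2 10.8 13.1]
wrist [502 124  67  88 765] c [ 772.6 -114.8] size [ 6.2 79. ] ang 7.8 z [ 6.2 10.1 14.9]
wrist [ 263  130  122  105 8434] c [ 648.3 -219.1] size [95.1 83.1] ang 36.2 z [ 8.4  9.3 10.9]
wrist [437 222  57  68 557] c [ 779.1 -203.1] size [ 6.9 73.1] ang 1.2 z [ 6.4 10.4 14.8]
wrist [   0  225   80   72 2465] c [ 484.  -421.3] size [72.9 50.6] ang 17.7 z [ 8.  13.2 14.8]
wrist [ 515  232  125  159 9374] c [ 940.2 -176. ] size [156.8  92.3] ang 89.9 z [6.3 7.1 8.5]
top [ 430  115   53   53 1776] c [ 648.3 -221.4] size [95.8 87. ] ang 43.8 z [ 5.7  7.5 10.6]
top [ 182  121   64   49 1908] c [648.8 210.8] size [110.9  60.8] ang 69.0 z [ 5.7  7.5 10.7]
top [ 312  128   58   57 1547] c [625.8 -17.4] size [90.5 90.1] ang 10.7 z [ 5.7  7.5 11.4]
now [ 650.8 -224.5  117.8] yaw 35.2 tilt [-0.0016  0.0006] dyaw -56.1 |D| 24.2
[0, [19.8, 13.8, 0.0], [-0.0, -0.0, 3.1]]
[0, [20.5, 12.7, 0.0], [-0.0, -0.0, 3.1]]
[0, [21.2, 11.6, 0.0], [-0.0, -0.0, 3.1]]
[0, [21.8, 10.4, 0.0], [-0.0, -0.0, 3.1]]
[0, [22.3, 9.2, 0.0], [-0.0, -0.0, 3.1]]
[0, [22.8, 8.0, 0.0], [-0.0, -0.0, 3.1]]
[0, [23.2, 6.8, 0.0], [-0.0, -0.0, 3.1]]
[0, [23.5, 5.5, 0.0], [-0.0, -0.0, 3.1]]
[0, [23.8, 4.2, 0.0], [-0.0, -0.0, 3.1]]
[0, [24.0, 2.9, 0.0], [-0.0, -0.0, 3.1]]
[0, [24.1, 1.6, 0.0], [-0.0, -0.0, 3.1]]
[0, [24.2, 0.3, -0.0], [-0.0, -0.0, 3.1]]
[0, [24.1, -1.0, -0.0], [-0.0, -0.0, 3.1]]
[0, [24.0, -2.3, -0.0], [-0.0, -0.0, 3.1]]
[0, [23.9, -3.6, -0.0], [-0.0, -0.0, 3.1]]
[0, [23.6, -4.9, -0.0], [-0.0, -0.0, 3.1]]
[0, [23.3, -6.2, -0.0], [-0.0, -0.0, 3.1]]
[0, [23.0, -7.5, -0.0], [-0.0, -0.0, 3.1]]
```

View pics/j.png

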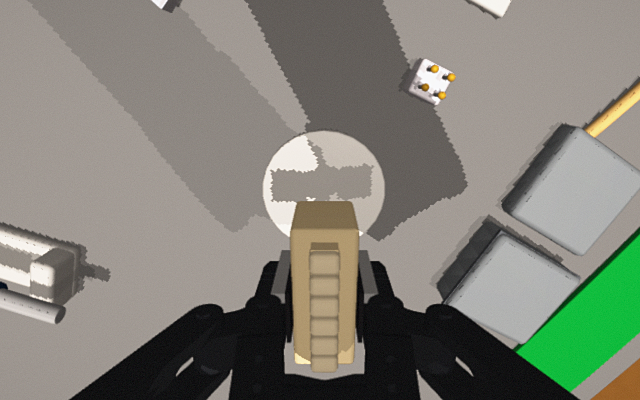

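Request:
step_arm:
  plan:
    - [0, [10, 7, 0], [0, 0, 1.5]]
    - [0, [20.2, 13.3, 0], [0, 0, 3.1]]
    - [0, [20.9, 12.1, 0], [0, 0, 3.1]]
    - [0, [21.5, 11, 0], [0, 0, 3.1]]
    - [0, [22, 9.8, 0], [0, 0, 3.1]]
    - [0, [22.5, 8.6, 0], [0, 0, 3.1]]
    - [0, [23, 7.4, 0], [0, 0, 3.1]]
    - [0, [23.4, 6.2, 0], [0, 0, 3.1]]
    - [0, [23.7, 4.8, 0], [0, 0, 3.1]]
    - [0, [23.9, 3.6, 0], [0, 0, 3.1]]

```text
clock: 27.42
position: [0.6492, 0.007, 0.1178]
tool_rot: [0.671, 0.741, -0.0, -0.001]
ft_force: [0.3, -0.2, -1.0]
finger_gap: 0.0256
```

Request:
step_arm:
  plan:
    - [0, [24, 2.3, 0], [0, 0, 3.1]]
    - [0, [24.1, 1, 0], [0, 0, 3.1]]
    - [0, [24.1, -0.4, 0], [0, 0, 3.1]]
    - [0, [24.1, -1.7, 0], [0, 0, 3.1]]
    - [0, [23.9, -3, 0], [0, 0, 3.1]]
    - [0, [23.7, -4.2, 0], [0, 0, 3.1]]
    - [0, [23.4, -5.5, 0], [0, 0, 3.1]]
    - [0, [23.1, -6.8, 0], [0, 0, 3.1]]
    - [0, [11, -4, 0], [0, 0, 1.9]]
    - [0, [0, 0, 0], [0, 0, 0]]

```text
clock: 28.68
position: [0.6469, 0.2119, 0.1176]
tool_rot: [0.823, 0.568, -0.001, -0.001]
ft_force: [1.0, -0.3, -1.4]
finger_gap: 0.0252
```

```bash
python3 look.py k .004 .015;  python3 -c "
from h import *
plan(649.3,211,19,-20.9,4,0)"
```

```text
tcp [646.9 211.9 117.6] gap 0.025246089898584248 t 28.675
wrist [629   0  11  82 496] c [897.9 240.2] size [57.3  7.2] ang 89.2 z [5.  6.7 8.7]
wrist [ 287  121   81  129 6737] c [650.9 215.1] size [103.2  59.4] ang 69.3 z [ 8.4  9.3 10.9]
wrist [ 490  144   92   88 5921] c [801.3 160.4] size [70.5 70.6] ang 8.5 z [ 6.1 10.8 14.8]
wrist [ 550  282   17  101 1062] c [803.    5.8] size [115.6  10.5] ang 80.1 z [ 7.6  8.7 13. ]
wrist [566 373  44  21 401] c [825.8 -68.7] size [44.1  7.2] ang 1.6 z [ 5.7  9.9 14.9]
wrist [207 376  24  24 294] c [480.5  52.4] size [42.  16.6] ang 30.7 z [4.9 5.7 7. ]
wrist [418 376  19  24 242] c [666.3 -13.1] size [13.  41.8] ang 10.4 z [ 7.5  9.4 11. ]
top [ 430  115   53   53 2156] c [ 650.9 -224. ] size [94.7 93.8] ang 65.7 z [ 5.7  7.5 10.8]
top [ 311  128   59   57 1553] c [626.  -17.5] size [90.7 90.1] ang 11.0 z [ 5.8  7.5 12.1]
top [ 183  131   64   40 1389] c [647.7 208.1] size [105.1  60.8] ang 68.9 z [ 5.7  7.4 10.7]
now [647.7 209.  118.1] yaw -20.9 tilt [-0.001  -0.0008] dyaw -0.0 |D| 24.8
[0, [0.6, 0.2, 24.8], [-0.0, 0.0, 0.0]]
[0, [0.6, 0.2, 24.8], [-0.0, 0.0, 0.0]]
[0, [0.6, 0.2, 24.8], [-0.0, 0.0, 0.0]]
[0, [0.6, 0.2, 24.8], [-0.0, 0.0, 0.0]]
```

View pics/k.png

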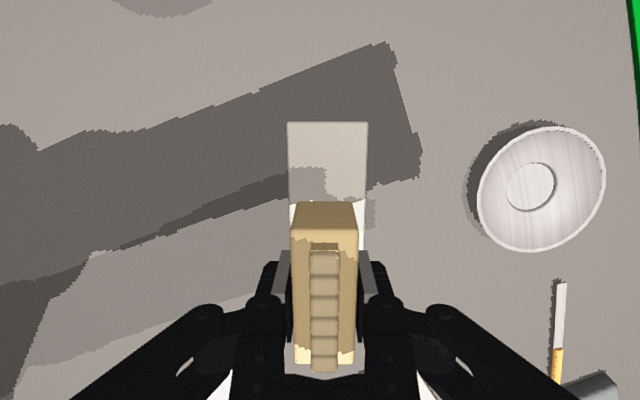

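Request:
step_arm:
  plan:
    - [0, [0.6, 0.2, 15], [0, 0, 0]]
    - [0, [0.6, 0.2, 25], [0, 0, 0]]
    - [0, [0.6, 0.2, 25], [0, 0, 0]]
    - [0, [0, 0, 18], [0, 0, 0]]
    - [0, [0, 0, 10], [0, 0, 0]]
    - [0, [0, 0, 5], [0, 0, 0]]
    - [0, [0, 0, 0], [0, 0, 0]]
    - [0, [0, 0, 0], [0, 0, 0]]

```text
clock: 29.78
position: [0.6501, 0.2109, 0.0215]
tool_rot: [0.824, 0.567, 0.001, 0.0]
ft_force: [-0.1, 0.5, -1.5]
finger_gap: 0.0255
```

```bash
python3 -c "
from h import *
plan(649.4,211,14,-20.9,4,0)"
```

```text
now [650.1 210.9  21.5] yaw -20.9 tilt [0.0013 0.0004] dyaw -0.0 |D| 1.9
[0, [-0.0, -0.2, 1.9], [0.0, -0.0, 0.0]]
[0, [-0.0, -0.2, 1.9], [0.0, -0.0, 0.0]]
[0, [-0.0, -0.2, 1.9], [0.0, -0.0, 0.0]]
[0, [-0.0, -0.2, 1.9], [0.0, -0.0, 0.0]]
```

Request:
step_arm:
  plan:
    - [0, [0, -0.6, 3], [0, 0, 0]]
    - [0, [0, 0, 2], [0, 0, 0]]
    - [0, [0, 0, 1.5], [0, 0, 0]]
    - [0, [0, 0, 0.8], [0, 0, 0]]
    - [0, [0, 0, 0], [0, 0, 0]]
    - [0, [0, 0, 0], [0, 0, 0]]

```text
clock: 30.52
position: [0.6488, 0.2111, 0.0142]
tool_rot: [0.824, 0.567, 0.0, -0.0]
ft_force: [-2.0, 0.8, 4.5]
finger_gap: 0.025
```

Request:
step_arm:
  plan:
    - [0.4, [0, 0, 0], [0, 0, 0]]
    - [0.7, [0, 0, 0], [0, 0, 0]]
    - [1, [0, 0, 0], [0, 0, 0]]
    - [1, [0, 0, 0], [0, 0, 0]]
    - [1, [0, 0, -10], [0, 0, 0]]
    - [1, [0, 0, -25], [0, 0, 0]]
    - [1, [0, 0, -35], [0, 0, 0]]
    - [1, [0, 0, -35], [0, 0, 0]]
    - [1, [0, 0, -10], [0, 0, 0]]
    - [1, [0, 0, 0], [0, 0, 0]]

```text
clock: 31.78
position: [0.6491, 0.2111, 0.129]
tool_rot: [0.824, 0.567, 0.001, 0.0]
ft_force: [-0.4, 0.9, -0.5]
finger_gap: 0.0855
```

```bash
python3 look.py l .036 .06;  python3 -c "
from h import *
plan(466,-137.2,120,-6.8,16,1)"
```

```text
tcp [649.1 211.1 129. ] gap 0.08549897076554429 t 31.775
wrist [ 306  159   37   86 3067] c [649.9 211.1] size [63.6 26. ] ang 69.2 z [42.5 43.8 54.3]
wrist [359 293  23  19 320] c [654.  116.4] size [16.8 17.5] ang 45.9 z [36.6 37.3 38.7]
top [191 129  39  25 549] c [648.2 208.7] size [65.3 26.5] ang 68.8 z [39.8 42.4 53.6]
top [325 137  35  31 825] c [625.7 -18.5] size [46.5 55.7] ang 10.6 z [39.9 42.3 53.8]
top [403 235  24  20 332] c [ 466.  -138.2] size [34.8 30.1] ang 83.3 z [51.9 55.1 58.7]
now [647.9 210.9 127.1] yaw -20.9 tilt [-0.0023 -0.0004] dyaw 14.1 |D| 24.6
[1, [-24.4, -2.9, 0.5], [-0.0, 0.0, -0.9]]
[1, [-24.3, -3.2, 0.5], [-0.0, 0.0, -0.9]]
[1, [-24.3, -3.6, 0.5], [-0.0, 0.0, -0.9]]
[1, [-24.2, -4.0, 0.5], [-0.0, 0.0, -0.9]]
[1, [-24.2, -4.4, 0.5], [-0.0, 0.0, -0.9]]
[1, [-24.1, -4.7, 0.5], [-0.0, 0.0, -0.9]]
[1, [-24.0, -5.1, 0.5], [-0.0, 0.0, -0.9]]
[1, [-23.9, -5.5, 0.5], [-0.0, 0.0, -0.9]]
[1, [-23.8, -5.8, 0.5], [-0.0, 0.0, -0.9]]
[1, [-23.8, -6.2, 0.5], [-0.0, 0.0, -0.9]]
[1, [-23.7, -6.6, 0.5], [-0.0, 0.0, -0.9]]
[1, [-23.6, -6.9, 0.5], [-0.0, 0.0, -0.9]]
[1, [-23.4, -7.3, 0.5], [-0.0, 0.0, -0.9]]
[1, [-23.3, -7.6, 0.5], [-0.0, 0.0, -0.9]]
[1, [-23.2, -8.0, 0.5], [-0.0, 0.0, -0.9]]
[1, [-23.1, -8.4, 0.4], [-0.0, 0.0, -0.9]]
```

View pics/l.png

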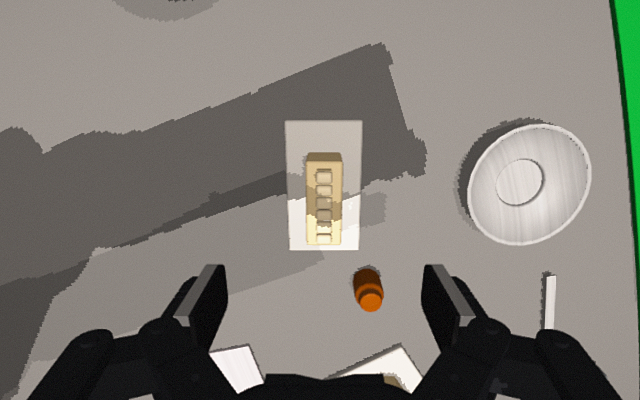

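```bash
python3 look.py l2 .004 .015|grep -E "wrist.*(6[0-9][0-9]\.|64).*(2[01][0-9])|top";python3 look.py l3 .038 .06
```

```text
wrist [ 286  118   79  133 6419] c [649.6 211.9] size [110.4  59.6] ang 69.3 z [ 8.4  9.3 11. ]
top [ 430  115   53   53 2151] c [ 650.6 -224.2] size [94.8 93.9] ang 68.1 z [ 5.7  7.5 11. ]
top [ 183  121   63   50 1228] c [649.1 211.3] size [111.7  60.6] ang 68.9 z [ 5.7  7.6 12.4]
top [ 311  128   59   57 1575] c [625.7 -17.5] size [90.8 90.1] ang 10.8 z [ 5.6  7.4 11.7]
tcp [647.9 210.8 126.8] gap 0.08530977254338715 t 31.975
wrist [ 307  159   38   86 3105] c [650.  211.2] size [63.5 26. ] ang 68.9 z [42.5 43.9 54.4]
top [191 129  38  24 530] c [648.4 209.1] size [64.8 26.7] ang 69.5 z [40.1 42.8 54.1]
top [325 137  35  31 808] c [625.9 -18.5] size [46.1 56.1] ang 11.4 z [40.  42.5 53.2]
top [403 235  24  20 326] c [ 466.1 -138. ] size [34.5 30.2] ang 83.3 z [51.9 55.2 58.9]
```

Request:
step_arm:
  plan:
    - [1, [-12, -1.5, 0], [0, 0, -0.4]]
    - [1, [-24.4, -3, 0.5], [0, 0, -0.9]]
    - [1, [-24.3, -3.4, 0.5], [0, 0, -0.9]]
    - [1, [-24.2, -3.8, 0.5], [0, 0, -0.9]]
    - [1, [-24.2, -4.2, 0.5], [0, 0, -0.9]]
    - [1, [-24.1, -4.5, 0.5], [0, 0, -0.9]]
    - [1, [-24, -4.9, 0.5], [0, 0, -0.9]]
    - [1, [-24, -5.3, 0.5], [0, 0, -0.9]]
    - [1, [-23.9, -5.6, 0.5], [0, 0, -0.9]]
    - [1, [-23.8, -6, 0.5], [0, 0, -0.9]]

```text
clock: 33.33
position: [0.5401, 0.0028, 0.1239]
tool_rot: [0.779, 0.627, -0.0, 0.0]
ft_force: [0.0, 1.1, -0.4]
finger_gap: 0.0854
```

Request:
step_arm:
  plan:
    - [1, [-23.7, -6.4, 0.5], [0, 0, -0.9]]
    - [1, [-23.6, -6.8, 0.5], [0, 0, -0.9]]
    - [1, [-23.5, -7.1, 0.5], [0, 0, -0.9]]
    - [1, [-23.4, -7.5, 0.5], [0, 0, -0.9]]
    - [1, [-23.3, -7.8, 0.5], [0, 0, -0.9]]
    - [1, [-23.2, -8.2, 0.5], [0, 0, -0.9]]
    - [1, [-11.5, -4.5, 0], [0, 0, -0.5]]
    - [1, [0, 0, 0], [0, 0, 0]]
    - [1, [0, 0, 0], [0, 0, 0]]

```text
clock: 34.45
position: [0.4679, -0.1364, 0.1209]
tool_rot: [0.746, 0.666, 0.0, -0.0]
ft_force: [-0.0, -0.8, 0.2]
finger_gap: 0.0858
```

```bash
python3 look.py m .045 .08; python3 -c "
from h import *
plan(466,-137.2,21,-6.8,4,1)"
```

```text
tcp [ 467.9 -136.4  120.9] gap 0.08579298431528472 t 34.45
wrist [ 543    0   64   40 1041] c [628.  -33.8] size [36.6 11.4] ang 26.8 z [46.5 50.7 54.5]
wrist [ 298  186   46   53 2378] c [ 466.4 -135.8] size [33.8 29.9] ang 83.0 z [55.5 57.5 68.6]
top [194 132  30  16 201] c [648.2 208.2] size [54.4 11.4] ang 68.8 z [47.7 50.8 54.5]
top [329 139  27  24 230] c [626.1 -18.5] size [37.3 44.7] ang 9.1 z [45.8 49.5 53.8]
top [404 235  12  19 165] c [ 466.9 -128.4] size [29.4 17.5] ang 0.0 z [52.6 55.5 63.3]
now [ 467.9 -136.2  120.9] yaw -6.4 tilt [0.0003 0.0005] dyaw -0.4 |D| 25.0
[1, [-0.3, -0.5, 25.0], [0.0, -0.0, 0.1]]
[1, [-0.3, -0.4, 25.0], [0.0, -0.0, 0.1]]
[1, [-0.3, -0.4, 25.0], [0.0, -0.0, 0.1]]
[1, [-0.3, -0.4, 25.0], [0.0, -0.0, 0.1]]
```

View pics/m.png

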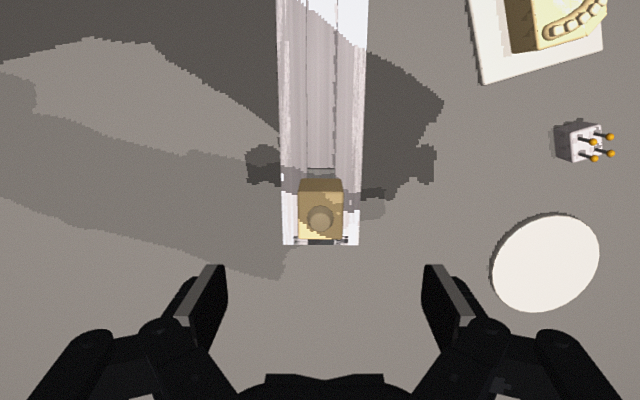

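Request:
step_arm:
  plan:
    - [1, [-0.3, -0.8, 15], [0, 0, 0.4]]
    - [1, [-0.3, -0.8, 25], [0, 0, 0]]
    - [1, [0, 0, 20], [0, 0, 0]]
    - [1, [0, 0, 15], [0, 0, 0]]
    - [1, [0, 0, 0], [0, 0, 0]]
    - [1, [0, 0, 0], [0, 0, 0]]

```text
clock: 35.3
position: [0.4661, -0.1377, 0.0463]
tool_rot: [0.748, 0.663, 0.0, 0.0]
ft_force: [-0.5, -0.2, 0.5]
finger_gap: 0.0852
```

```bash
python3 -c "
from h import *
plan(466.3,-136.6,22,-6.8,2,1)"
```

```text
now [ 466.1 -137.7   46.3] yaw -6.9 tilt [ 0.0007 -0.0002] dyaw 0.1 |D| 12.2
[1, [0.5, 0.0, 12.1], [0.0, 0.0, -0.0]]
[1, [0.5, 0.0, 12.1], [0.0, 0.0, -0.0]]
```

Request:
step_arm:
  plan:
    - [1, [0.5, 0, 12], [0, 0, 0]]
    - [1, [0.5, 0, 8], [0, 0, 0]]
    - [1, [0, 0, 4], [0, 0, 0]]
    - [1, [0, 0, 0], [0, 0, 0]]
    - [0.4, [0, 0, 0], [0, 0, 0]]
    - [0.4, [0, 0, 0], [0, 0, 0]]
    - [0.2, [0, 0, 0], [0, 0, 0]]
    - [0, [0, 0, 0], [0, 0, 0]]
    - [0, [0, 0, 0], [0, 0, 0]]
    - [0, [0, 0, 0], [0, 0, 0]]
  squeeze: 40

```text
clock: 36.55
position: [0.466, -0.1367, 0.0222]
tool_rot: [0.748, 0.663, 0.0, 0.0]
ft_force: [-1.5, -0.4, 5.9]
finger_gap: 0.0292
```

```bash
python3 -c "
from h import *
u=np.array([.1195,.9928]); p=r.state()['position'][:2]*1000
print(r.state()['ft_force'],r.state()['finger_gap'])
# along-track distance to mouth(483.5,20.4)+32
print((np.array([483.5,20.4])-p)@u+32)
plan(*(p+u*150),r.state()['position'][2]*1000,-6.8,8,0)"
```

```text
[-1.54639778 -0.38552415  5.90864756] 0.02916866141139448
190.08206076900012
now [ 466.  -136.7   22.2] yaw -6.9 tilt [0.0004 0.    ] dyaw 0.1 |D| 18.7
[0, [18.7, -0.0, 0.0], [0.0, -0.0, -0.0]]
[0, [18.7, -0.0, 0.0], [0.0, -0.0, -0.0]]
[0, [18.7, -0.0, 0.0], [0.0, -0.0, -0.0]]
[0, [18.7, 0.0, 0.0], [0.0, -0.0, -0.0]]
[0, [18.7, 0.0, 0.0], [0.0, -0.0, -0.0]]
[0, [18.7, 0.0, 0.0], [0.0, -0.0, -0.0]]
[0, [18.7, 0.0, 0.0], [0.0, -0.0, -0.0]]
[0, [18.7, 0.0, 0.0], [0.0, -0.0, -0.0]]
```

Request:
step_arm:
  plan:
    - [0, [2, 0, -0.3], [0, 0, 0]]
    - [0, [4, 0, 0], [0, 0, 0]]
    - [0, [6, 0, 0], [0, 0, 0]]
    - [0, [8, 0, 0], [0, 0, 0]]
    - [0, [8, 0, 0], [0, 0, 0]]

```text
clock: 37.17
position: [0.4693, -0.1082, 0.0222]
tool_rot: [0.748, 0.663, 0.0, -0.0]
ft_force: [0.4, -0.4, -0.5]
finger_gap: 0.0292
```

```bash
python3 -c "
from h import *
s=r.state();print(s['ft_force'],s['torque'],s['position'],s['finger_gap'])"; python3 look.py n .045 .08|grep top
```

```text
[ 0.41366598 -0.43039211 -0.51960466] [-0.19543595 -0.08335476 -0.02492523] [ 0.46927584 -0.10820591  0.0221695 ] 0.029235137626528414
top [194 132  30  16 203] c [648.5 208.6] size [54.5 11.7] ang 68.7 z [47.6 50.7 54. ]
top [330 139  27  24 225] c [627.4 -19.5] size [38.8 43.7] ang 10.3 z [45.8 50.1 54.2]
```

Slides freely with negligible force; continue.

Request:
step_arm:
  plan:
    - [0, [12, 0, 0], [0, 0, 0]]
    - [0, [15, 0, 0], [0, 0, 0]]
    - [0, [15, 0, 0], [0, 0, 0]]
    - [0, [15, 0, 0], [0, 0, 0]]
    - [0, [15, 0, 0], [0, 0, 0]]
    - [0, [15, 0, 0], [0, 0, 0]]
    - [0, [10, 0, 0], [0, 0, 0]]
    - [0, [4, 0, 0], [0, 0, 0]]
    - [0, [0, 0, 0], [0, 0, 0]]

```text
clock: 38.4
position: [0.4814, -0.0076, 0.0222]
tool_rot: [0.748, 0.664, 0.0, -0.0]
ft_force: [-0.1, 2.8, 1.5]
finger_gap: 0.0296
```

```bash
python3 -c "
from h import *
s=r.state();print(s['ft_force'],s['finger_gap'])
plan(487.3,52.2,22.2,-6.8,4,0)"; python3 look.py o .003 .02; python3 look.py o2 .045 .08|grep top
```

```text
[-0.06354427  2.7552387   1.52208435] 0.0296319515512573
now [481.4  -7.6  22.2] yaw -6.8 tilt [-0.0002  0.0011] dyaw 0.0 |D| 15.0
[0, [15.0, -0.3, 0.0], [-0.0, -0.0, -0.0]]
[0, [15.0, -0.3, 0.0], [-0.0, -0.0, -0.0]]
[0, [15.0, -0.3, 0.0], [-0.0, -0.0, -0.0]]
[0, [15.0, -0.3, 0.0], [-0.0, -0.0, -0.0]]
tcp [481.4  -7.6  22.2] gap 0.0296319515512573 t 38.4
wrist [  254    42   139   220 26031] c [487.6  41.6] size [100.5  60.4] ang 83.2 z [ 4.6  5.6 17.3]
wrist [  503   138   137   187 12720] c [616.5 -17.9] size [70.1 91.4] ang 10.2 z [ 7.9  9.3 19. ]
wrist [ 278  344   93   35 2734] c [473.9 -77.1] size [38.2 51.1] ang 83.2 z [ 5.1 15.9 17.5]
wrist [ 606  349   34   50 1083] c [ 655.  -111.6] size [30.4 16.4] ang 59.7 z [ 4.8 10.9 19.6]
top [ 429  115   54   53 2183] c [ 650.9 -223.9] size [94.8 94.7] ang 54.9 z [ 5.5  7.5 10.9]
top [ 182  121   65   50 1295] c [649.  211.1] size [111.4  61.1] ang 69.4 z [ 5.6  7.6 17.6]
top [ 311  128   59   51 1152] c [626.1 -17.4] size [90.3 90.5] ang 10.5 z [ 5.5  7.4 15.6]
top [ 373  226   63   40 1426] c [ 467.5 -126.1] size [104.   60.4] ang 82.8 z [12.3 14.5 17.7]
top [194 132  30  15 198] c [648.1 208.6] size [53.4 11.6] ang 69.0 z [48.1 50.7 54.5]
top [330 139  26  17 175] c [631.4 -21.4] size [42.7 28. ] ang 87.2 z [46.1 50.4 53.3]
```

View pics/o_t.png

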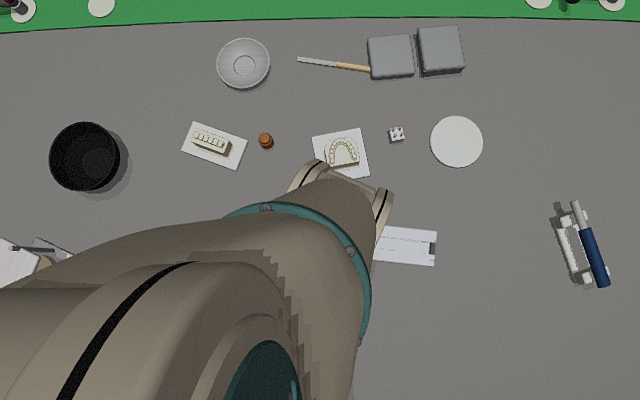

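Request:
step_arm:
  plan:
    - [0, [6, 0, 0], [0, 0, 0]]
    - [0, [12, 0, 0], [0, 0, 0]]
    - [0, [14, 0, 0], [0, 0, 0]]
    - [0, [14, 0, 0], [0, 0, 0]]
    - [0, [10, 0, 0], [0, 0, 0]]
    - [0, [4, 0, 0], [0, 0, 0]]
    - [0, [1, 0, 0], [0, 0, 0]]
    - [0, [0, 0, 0], [0, 0, 0]]

```text
clock: 39.6
position: [0.4886, 0.0523, 0.0222]
tool_rot: [0.748, 0.663, 0.0, -0.0]
ft_force: [0.0, 0.0, 1.2]
finger_gap: 0.0297
```

```bash
python3 look.py p .003 .012 | grep wrist
```

```text
wrist [628  70  12  43 349] c [643.9 114.6] size [ 6.8 20.4] ang 9.7 z [3.9 6.1 9.9]
wrist [ 262  175  123   86 8013] c [490.9  69. ] size [46.3 59.9] ang 83.3 z [ 4.7  5.6 11.3]
wrist [ 485  239  155  128 8345] c [623.2  -3.6] size [88.2 66.1] ang 10.7 z [ 7.2  9.2 11.1]
wrist [ 305  346   37   33 1146] c [479.7 -22.4] size [26.6 21.7] ang 84.1 z [4.8 5.5 6.6]
```

View pics/p.png

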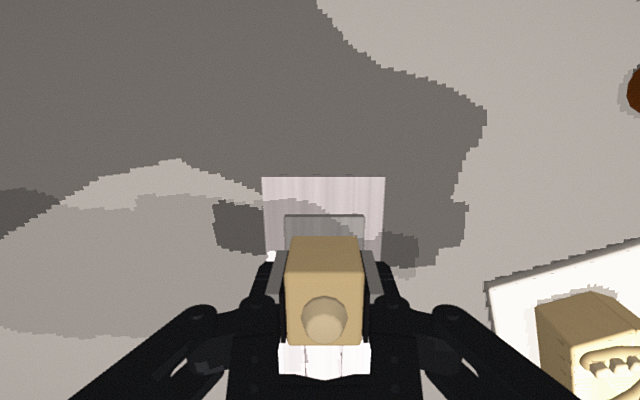

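Request:
step_arm:
  plan:
    - [0, [0, 0, -3], [0, 0, 0]]
    - [0, [0, 0, -5], [0, 0, 0]]
    - [0, [0, 0, -8], [0, 0, 0]]
    - [0, [0, 0, 0], [0, 0, 0]]

```text
clock: 40.2
position: [0.4891, 0.052, 0.0389]
tool_rot: [0.748, 0.663, 0.001, 0.0]
ft_force: [0.8, 0.6, -1.7]
finger_gap: 0.0295
```

Request:
step_arm:
  plan:
    - [0, [0, 0, -15], [0, 0, 0]]
    - [0, [0, 0, -25], [0, 0, 0]]
    - [0, [0, 0, -25], [0, 0, 0]]
    - [0, [0, 0, -20], [0, 0, 0]]
    - [0, [0, 0, -8], [0, 0, 0]]
    - [0, [0, 0, 0], [0, 0, 0]]
    - [0, [0, 0, 0], [0, 0, 0]]

```text
clock: 41.08
position: [0.4881, 0.052, 0.1307]
tool_rot: [0.748, 0.663, -0.001, -0.0]
ft_force: [-0.6, -0.8, -1.8]
finger_gap: 0.0293
```

```bash
python3 look.py q .004 .015 |grep top; python3 -c "
from h import *
s=r.state();print(s['ft_force'],s['finger_gap'])
plan(651.6,-224.6,130,-6.8,14,0)"
```

```text
top [ 430  115   53   53 2154] c [ 651. -224.] size [94.8 94.7] ang 56.0 z [ 5.8  7.6 10.8]
top [184 121  22  24 186] c [669.6 247.3] size [27.5 47.3] ang 68.5 z [ 5.8  7.8 10.9]
top [ 312  128   58   57 1316] c [625.8 -17.5] size [90.8 90.1] ang 10.8 z [ 5.7  7.4 11.6]
[ 0.194673   -0.33300551 -2.55346397] 0.029374739744898865
now [488.1  51.8 130.5] yaw -6.9 tilt [-0.0016 -0.0003] dyaw 0.1 |D| 22.9
[0, [-18.2, 14.0, 0.0], [-0.0, 0.0, -0.0]]
[0, [-18.2, 14.0, 0.0], [-0.0, 0.0, -0.0]]
[0, [-18.2, 14.0, 0.0], [-0.0, 0.0, -0.0]]
[0, [-18.2, 14.0, 0.0], [-0.0, 0.0, -0.0]]
[0, [-18.2, 14.0, 0.0], [-0.0, 0.0, -0.0]]
[0, [-18.2, 14.0, 0.0], [-0.0, 0.0, -0.0]]
[0, [-18.2, 14.0, 0.0], [-0.0, 0.0, -0.0]]
[0, [-18.2, 14.0, 0.0], [-0.0, 0.0, -0.0]]
[0, [-18.2, 13.9, 0.0], [-0.0, 0.0, -0.0]]
[0, [-18.2, 13.9, 0.0], [-0.0, 0.0, -0.0]]
[0, [-18.2, 13.9, 0.0], [-0.0, 0.0, -0.0]]
[0, [-18.2, 13.9, 0.0], [-0.0, 0.0, -0.0]]
[0, [-18.2, 13.9, 0.0], [-0.0, 0.0, -0.0]]
[0, [-18.2, 13.9, 0.0], [-0.0, 0.0, -0.0]]
```

View pics/q.png

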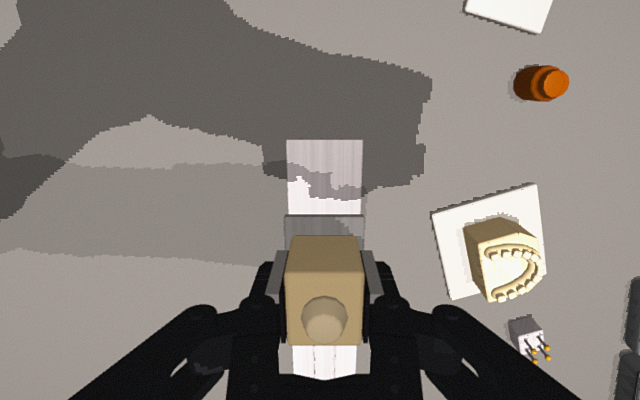

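Request:
step_arm:
  plan:
    - [0, [-9, 7, 0], [0, 0, 0]]
    - [0, [-18, 14, 0], [0, 0, 0]]
    - [0, [-18, 14, 0], [0, 0, 0]]
    - [0, [-18, 14, 0], [0, 0, 0]]
    - [0, [-18, 14, 0], [0, 0, 0]]
    - [0, [-18, 14, 0], [0, 0, 0]]
    - [0, [-18, 14, 0], [0, 0, 0]]
    - [0, [-18, 14, 0], [0, 0, 0]]
    - [0, [-18, 14, 0], [0, 0, 0]]
    - [0, [-18, 14, 0], [0, 0, 0]]

```text
clock: 42.42
position: [0.6003, -0.1356, 0.1307]
tool_rot: [0.749, 0.663, -0.0, -0.0]
ft_force: [0.2, -0.2, -3.1]
finger_gap: 0.0297
```

Request:
step_arm:
  plan:
    - [0, [-18, 14, 0], [0, 0, 0]]
    - [0, [-18, 14, 0], [0, 0, 0]]
    - [0, [-18, 14, 0], [0, 0, 0]]
    - [0, [-18, 14, 0], [0, 0, 0]]
    - [0, [-12, 6, 0], [0, 0, 0]]
    - [0, [0, 0, 0], [0, 0, 0]]
    - [0, [0, 0, 0], [0, 0, 0]]
    - [0, [0, 0, 0], [0, 0, 0]]

```text
clock: 43.42
position: [0.6515, -0.2233, 0.1311]
tool_rot: [0.748, 0.664, 0.0, -0.0]
ft_force: [-0.0, -0.2, -2.0]
finger_gap: 0.0297
```

```bash
cat > circ.py <<'E'
from h import *
from scipy.optimize import least_squares
st=r.state(); c=r.capture("wrist"); cv2.imwrite("pics/s.png",c["color"][:,:,::-1])
P=cloud(c,st); m=((P[...,2]>.005)&(P[...,2]<.012)).astype(np.uint8)
n,l,s,_=cv2.connectedComponentsWithStats(m)
best=None
for i in range(1,n):
    q=P[l==i]; d=np.median(q[:,:2],0)
    if np.hypot(d[0]-.652,d[1]+.225)<.06 and s[i,4]>800:
        cn=max(cv2.findContours((l==i).astype(np.uint8),0,cv2.CHAIN_APPROX_NONE)[0],key=len).reshape(-1,2)
        W=atz(c,cn,.008,st)[:,:2]*1000
        f=least_squares(lambda p:np.hypot(W[:,0]-p[0],W[:,1]-p[1])-47.5,[652,-225],loss="soft_l1",f_scale=.5)
        rs=abs(f.fun); print("plate",np.round(f.x,1),(rs<1.5).sum(),len(W))
print("tcp",st["position"]*1000)
E
python3 circ.py; python3 -c "
from h import *
plan(652,-224.6,32,-6.8,4,0)"
```

```text
plate [ 652.1 -223.3] 250 348
tcp [ 651.50687666 -223.3200416   131.14822722]
now [ 651.6 -223.5  131.3] yaw -6.8 tilt [-0.0001  0.0007] dyaw 0.0 |D| 24.8
[0, [-0.3, 0.1, 24.8], [-0.0, -0.0, -0.0]]
[0, [-0.3, 0.1, 24.8], [-0.0, -0.0, -0.0]]
[0, [-0.3, 0.1, 24.8], [-0.0, -0.0, -0.0]]
[0, [-0.3, 0.1, 24.8], [-0.0, -0.0, -0.0]]
```

View pics/s.png

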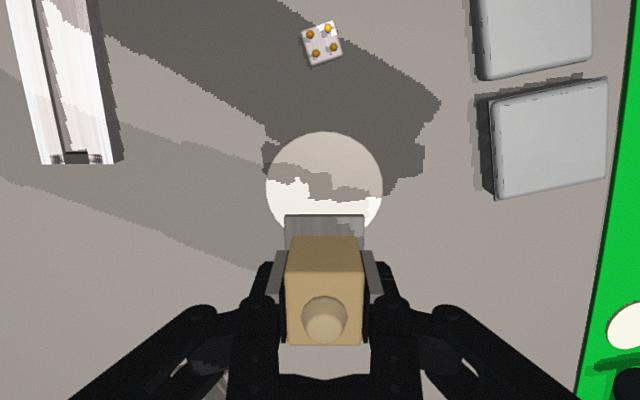

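Request:
step_arm:
  plan:
    - [0, [-0.3, 0.2, 15], [0, 0, 0]]
    - [0, [-0.3, 0.2, 25], [0, 0, 0]]
    - [0, [0, 0, 25], [0, 0, 0]]
    - [0, [0, 0, 18], [0, 0, 0]]
    - [0, [0, 0, 10], [0, 0, 0]]
    - [0, [0, 0, 5], [0, 0, 0]]
    - [0, [0, 0, 0], [0, 0, 0]]
    - [0, [0, 0, 0], [0, 0, 0]]

```text
clock: 44.48
position: [0.6525, -0.2256, 0.034]
tool_rot: [0.748, 0.663, 0.0, 0.001]
ft_force: [-0.3, 0.6, -1.6]
finger_gap: 0.0296
```

Request:
step_arm:
  plan:
    - [0, [0, 0, 2], [0, 0, 0]]
    - [0, [0, 0, 2], [0, 0, 0]]
    - [0, [0, 0, 1], [0, 0, 0]]
    - [0, [0, 0, 0], [0, 0, 0]]
    - [0, [0, 0, 0], [0, 0, 0]]

```text
clock: 45.1
position: [0.652, -0.2253, 0.0282]
tool_rot: [0.748, 0.663, -0.0, 0.0]
ft_force: [0.2, 1.0, -2.6]
finger_gap: 0.0297
```

Request:
step_arm:
  plan:
    - [0, [1, 0, 0.8], [0, 0, 0]]
    - [0, [0, 0, 0.8], [0, 0, 0]]
    - [0, [0, 0, 0.4], [0, 0, 0]]
    - [0, [0, 0, 0], [0, 0, 0]]
    - [0, [0, 0, 0], [0, 0, 0]]

```text
clock: 45.72
position: [0.6521, -0.2241, 0.0263]
tool_rot: [0.748, 0.663, 0.0, -0.0]
ft_force: [-0.8, 0.3, 0.1]
finger_gap: 0.0291
```

Request:
step_arm:
  plan:
    - [0, [0, 0, 0.4], [0, 0, 0]]
    - [0, [0, 0, 0], [0, 0, 0]]
    - [0, [0, 0, 0], [0, 0, 0]]

```text
clock: 46.1
position: [0.6521, -0.2241, 0.0263]
tool_rot: [0.748, 0.663, 0.0, -0.0]
ft_force: [-2.0, 2.2, 5.2]
finger_gap: 0.0294
```

Seated (5 N). Release and retreat.

Request:
step_arm:
  plan:
    - [0.45, [0, 0, 0], [0, 0, 0]]
    - [0.7, [0, 0, 0], [0, 0, 0]]
    - [1, [0, 0, 0], [0, 0, 0]]
    - [1, [0, 0, 0], [0, 0, 0]]
    - [1, [0, 0, -10], [0, 0, 0]]
    - [1, [0, 0, -25], [0, 0, 0]]
    - [1, [0, 0, -35], [0, 0, 0]]
    - [1, [0, 0, -35], [0, 0, 0]]
    - [1, [0, 0, -20], [0, 0, 0]]
    - [1, [0, 0, 0], [0, 0, 0]]

```text
clock: 47.35
position: [0.6531, -0.2247, 0.1526]
tool_rot: [0.748, 0.663, 0.001, 0.001]
ft_force: [1.2, -0.3, -1.1]
finger_gap: 0.0855
```

```bash
python3 circ.py; python3 look.py t .036 .08
```

```text
plate [ 652.  -223.9] 301 301
tcp [ 653.06546984 -224.71898488  152.5821076 ]
tcp [ 652.1 -224.2  150.9] gap 0.0854526838221201 t 47.4
wrist [ 304  171   42   52 2116] c [ 653.4 -223.5] size [34.2 30. ] ang 82.7 z [52.6 61.3 72.7]
wrist [602 363  38  37 981] c [ 929.1 -446.6] size [44.4  8.1] ang 6.2 z [39.2 52.3 72.9]
top [451 123  23  22 446] c [ 652.4 -224.7] size [34.1 30.7] ang 83.9 z [45.7 59.1 71.4]
top [191 129  39  24 547] c [648.5 209.6] size [66.9 26.5] ang 69.1 z [40.1 42.6 54.5]
top [325 137  33  29 635] c [626.7 -18.4] size [44.5 55.8] ang 10.7 z [40.  42.7 53.3]
```

View pics/t.png

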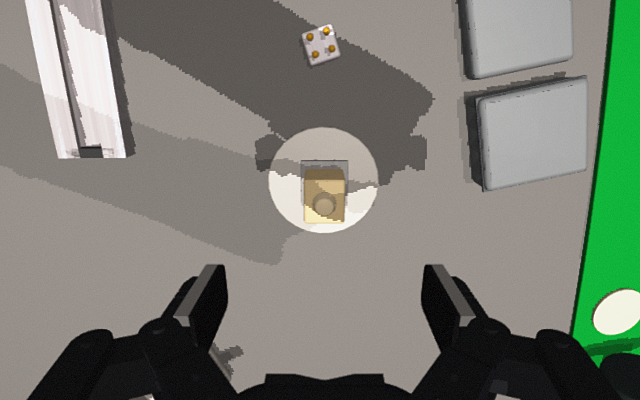

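View pics/t_t.png

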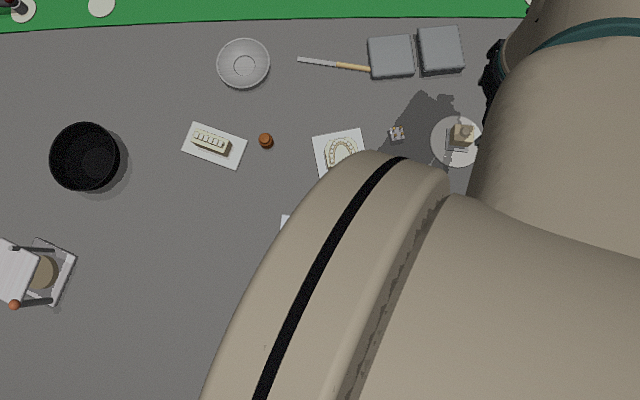

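Request:
step_arm:
  plan:
    - [1, [0, 0, -20], [0, 0, 0]]
    - [1, [0, 0, -30], [0, 0, 0]]
    - [1, [0, 0, -10], [0, 0, 0]]
    - [1, [0, 0, 0], [0, 0, 0]]
    - [1, [0, 0, 0], [0, 0, 0]]
    - [1, [0, 0, 0], [0, 0, 0]]

```text
clock: 48.25
position: [0.6515, -0.2239, 0.2096]
tool_rot: [0.748, 0.663, -0.001, -0.001]
ft_force: [-0.1, -0.3, 0.4]
finger_gap: 0.0854
```

```bash
python3 -c "
from h import *
c=r.capture('scene'); cv2.imwrite('pics/u.png',c['color'][:,:,::-1])
s=r.state();print(s['ft_force'],s['position'],s['clock'])"
```

```text
[ 0.5005142   1.03245836 -0.10284058] [ 0.65161393 -0.22402005  0.20976282] 48.3
```

View pics/u.png

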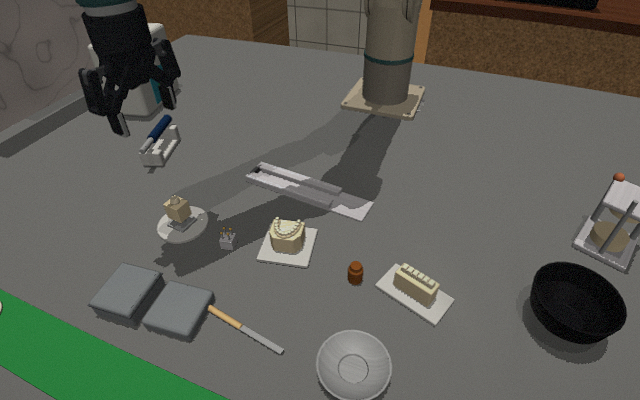

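The scene shows the carriage upright on the round plate (178,213), the arch on the square plate (287,235) and the strip on the oblong plate (416,285). The jar (356,271) and bur block (228,240) haven't moved.

```bash
python3 -c "
from h import *
print(r.hand_in())"
```

```text
the job is handed in; nothing more can be done
None
```

The job is done and handed in at about 48 s of the 128 s allowed. I parked the strip cast on the round plate, moved the arch cast to the square plate, then moved the strip to the oblong plate. After that I slid the carriage about 32 mm past the track mouth, lifted it off and stood it on the round plate.

- **Position:** in the wrist camera's measurements each piece was within about 1.5 mm of the middle of its plate. The overhead camera put the strip and arch 1 to 2 mm from centre, within the 2 mm calibration; I put this down to that camera also seeing their sides.
- **Set-downs:** every piece was lowered until the force reading showed it resting on the plate, at 5 N or less, before I opened the fingers. The last pictures show all three upright.
- **Jar and bur block:** both look unmoved in the last pictures, and the gripper was raised clear of everything at hand-in.

No check failed.

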